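# Pin the hinged splash cover

### The arm

A 7-joint arm with a two-finger parallel gripper is mounted at the origin on the work surface. World frame = base frame: x ahead of the robot, y to its left, z up, the work surface at z = 0. Lengths are in m, angles in rad, forces in N, time in s.
With the tool pointing down it reaches from about 0.4 to 0.85 m from the base axis. Payload 6.9 kg.
Tool frame: the origin (TCP) lies at the very end of the fingers, on their centre line; the grasp point (between the pads) lies 19 mm behind it; y points along the fingers, x is the direction in which the jaws open and shut, and the axes are right-handed (so a half turn about y gives the same grasp; the last joint's range is limited). The gripper opens to 85 mm and grips with 20 to 120 N. Pads are 22 mm wide; open, the fingers measure 114 mm over their backs; the gripper's body (76 mm by 85 mm) begins 54 mm behind the grasp point. The pads swing forward as they close: fully open they stand 13 mm farther back than shut.
Start: joints at [0.105, 0.507, -0.238, 1.5, 0.126, 1.149, -0.155], TCP at [0.625, -0, 0.231] pointing down, gripper open.
Joint ranges: [-3.08, 3.08], [-0.24, 2.05], [-1.43, 1.35], [0, 2.5], [-1.52, 4.66], [0.17, 1.96], [-2.89, 2.89]. Speed limits (rad/s): [2.39, 2.39, 3.14, 3.14, 3.14, 3.14, 3.14].

### API

Orientations are given as a unit quaternion [x, y, z, w].
In Python, from plant import * gives the robot as it stands.
- The arm moves only by the shell command python3 -m crank 'ROWS' [FORCE]. ROWS is text: rows parted by semicolons, each of 5 numbers parted by spaces: the shift along the tool's x, y, z in mm, then the turn about the tool's y in degrees, then the closure, from 0 (fully open) to 1 (shut). In form: x y z yaw gripper; .... A call has 1 to 12 rows; each row shifts and turns the pose as measured when the row begins, along the tool's axes as they then stand; what a row does not reach is not made up. A row lasts 1/12 s, in which the tool goes at most 41.7 mm and 7.16 degrees, less where a joint would pass 70% of its speed; a pose out of reach is approached as far as the arm can. A call with a gripper value outside its range is refused whole. The fingers move at their own pace and stop on an object; FORCE is the grip in N (left out, the last holds). Time passes only in rows, so rows that do not move let the fingers close. It gives the time, the measured TCP pose, the force and the opening at its end, in the units of the state.
- read_state(): the state, without advancing time (a new reading comes with each control period).
- camera(name): name is "scene" or "side" or "wrist"; returns a dict with "img" (420x560x3 uint8, blue, green, red), "fx", "fy", "cx", "cy" (pixels), "k1" (the pictures are not rectified: a ray, as slopes to the right and down, at radius r is drawn at 1 + k1 r^2 times it, then the intrinsics apply), "world_from_camera" (4x4, takes a point from camera to world coordinates). Camera axes: x right, y up, looking along -z (the intrinsics and any distortion apply to the point x, -y, -z); pixel columns grow to the right and rows downward; lengths in m; the calibration is good to about 2 mm. A picture is of the moment at which its call begins. There is no depth.
- job_done(): hands the job in, once; it reports no verdict.
Trained networks look in a picture, given as the dict that the camera call returned (one of the last four; its "shot" number tells which), for a name from the list of things; names that differ only in an ending like _2 or _b are one class to them, and where a whole thing is asked for, a point or a joint stands for the part that bears it (a point fixed in the world has none). Each returns a list of dicts, best first, with "score" (0 to 1); they miss things now and then, are a little off and sometimes report something else, mostly with a low value. They report only what shows in the picture. A call takes as long as a camera call.
- spot_in(picture, name): "point" ([column, row] in pixels, amid what is visible of it).
- silhouettes(picture, name): "pixels" (420x560 bool, what is visible of it) and "point" ([column, row] in pixels, amid what is visible of it).
- mark_of(picture, name): "point" ([column, row] in pixels: a listed point, or the origin of a listed thing).
The state is a dict: "time": time; "qpos": joint angles; "dq": joint speeds; "joint_torque": joint torques, N m; "position": TCP position; "tcp_rot": TCP orientation; "wrist_force": force on the tool from outside, world axes, zero at the start; "moment": the same for the moment, N m; "finger_gap": finger opening in m.
Only numpy, scipy, OpenCV 4.12 (cv2) and the standard library are available. Lean on these libraries where they do the work, as an engineer would, in place of code of your own. Each camera call takes 0.05 s, during which the arm holds its last target.

### The job

Join the two leaves of the green splash cover on the grey fitting board. First slide the loose leaf along the board, without lifting it, until its knuckles are fully home between those of the fixed leaf; then take the steel pin (not the thin brass one or the thick black rod) from the blue rack, lay it in the cradle beside the hinge and let go of it, and push it through all four knuckles until it is flush at both ends. Leave the other rods in the rack and everything else on the bench undisturbed.

Things in the scene. Friction and masses are not known exactly. Their poses are not given: they have to be found in the camera images.
- hinge (a point): Fixed: middle of the hinge line, on the axis of the two fixed knuckles, 29 mm above the bench. y runs along the hinge, +x to the fixed green leaf (130 mm wide, x 16..70 mm), -x to the loose leaf, z up. Fixed knuckles: tubes, outside 32 mm, bore 19 mm, at y -65..-43 and 43..65 mm. The fixed leaf's upright edge at x = 16 mm stops the loose knuckles when in line.
- guide (a point): Fixed: on the top of the grey fitting board (screwed down, 12 mm thick), 47 mm from the hinge along its -x; same axes. White guide strips 12 mm high centre the loose leaf: 134 mm apart from 16 to 32 mm before the hinge, flaring to 165 mm at 62 mm. The board reaches 150 mm to -x of the hinge and 90 mm either way in y, with a tongue 60 mm wide to y = -210 mm.
- knuckle_face (a point): Fixed: centre of the outer face of the knuckle that the pin enters, at y = -65 mm of the hinge, 29 mm above the bench; same axes. The pin goes in here towards +y. A fingertip that pushes the pin from above meets this face when the pin is flush.
- cradle (a point): Fixed: where the pin's centre should lie before the push, 142 mm from the hinge along its -y, 28.5 mm above the bench; same axes. The cradle is two white V saddles, 12 mm long, 17 mm across inside, at 90 and 180 mm from the hinge; they hold the pin in line with the bores. Between and beyond them fingers have 16 mm below the pin's axis. Saddle tops are 2.5 mm below that axis: pushing fingertips pass over them.
- leaf_hinge (a point): Loose green leaf (0.4 kg, 130 mm wide) on the board, on the robot's side: middle of the line through its two knuckles (outside 32 mm, bore 19 mm, at y -39..-17 and 17..39 mm), 17 mm above the board. y along the knuckles, -x to its outer rim. Home when this meets the hinge point. It slides when pushed.
- leaf_rim (a point): Middle of the outer face of the loose leaf's upright rim, 70 mm along -x from leaf_hinge, 17.5 mm above the board. The rim is 130 mm wide, 8 mm thick and 35 mm high from the board: push here, towards +x.
- steel_pin_center (a point): Centre of the bright steel pin: plain rod, 16 mm diameter, 130 mm long, 0.2 kg, both ends tapered to 11 mm over 6 mm. x runs along it. It starts in one of the blue rack's three places, 33 mm above the bench, in two white V saddles 90 mm apart; between them its middle is free, 23 mm above the rack's base.
- brass_pin_center (a point): Centre of the worn thin brass pin, 10 mm diameter, 130 mm long, in another place of the rack. Leave alone.
- black_rod_center (a point): Centre of the thick black plastic rod, 22 mm diameter, 130 mm long, in the third place of the rack. Leave alone. The rack's places are 55 mm apart, their rods parallel.
- bottle: Amber bottle, 60 mm in diameter, 130 mm tall, standing near the cradle on the robot's side; origin at the centre of its underside. Leave alone.
- beaker: Glass beaker, 68 mm in diameter, 90 mm tall, standing beyond the cradle; origin at the centre of its underside. Leave alone.
- jar: White jar, 60 mm in diameter, 80 mm tall, far left of the board; origin at the centre of its underside. Leave alone.
- boss: Dark steel stepped collar, 44 mm in diameter, 45 mm tall, left and near; origin at the centre of its underside. Leave alone.
- wrench: Steel wrench 150 mm long lying on the bench to the right of the bottle; origin at the centre of its underside. Leave alone.

How it is judged:
By the outcome, as a careful person would: the job done as asked, in the order asked, and still so for the second after the job is handed in, with the robot touching nothing.
It also fails if it takes over 64 s, if anything falls off the work surface, if the arm or the gripper's body presses on something with over 40 N, if the wrist force passes 120 N, or if a joint passes its speed limit or range.

## Working session

There is one attempt and no reset: what is moved stays moved. The work goes in short steps, Python scripts to look and compute and a shell command to move; the robot and the scene stay as the last step left them, time stands still between calls to the robot, and variables do not carry over. Pictures are saved under pics/ and viewed, and the job is handed in when it is done.

```bash
ls; mkdir -p pics; python3 - <<'E'
from plant import *
import cv2
s=read_state(); print(s)
for n in ["scene","side","wrist"]:
    c=camera(n); cv2.imwrite(f"pics/a_{n}.png",c["img"]); print(n,c["fx"],c["fy"],c["cx"],c["cy"],c["k1"],c["world_from_camera"],c["shot"])
E
```

```text
pics
{'time': 0.0, 'qpos': array([ 0.10543742,  0.50834676, -0.23750164,  1.50113059,  0.12571711,
        1.14890207, -0.15481809]), 'dq': array([ 5.03151077e-04,  3.77022389e-04,  5.75593859e-04,  7.17477574e-04,
       -6.34311498e-04, -1.54835156e-03,  2.46674187e-05]), 'joint_torque': array([ 1.19726570e-03, -6.20588279e+01, -2.18696728e+00, -2.49655455e+01,
        1.23123583e-02,  1.21321963e-02,  2.04169703e-05]), 'position': array([ 6.24497994e-01, -5.74949188e-05,  2.30424108e-01]), 'tcp_rot': array([ 7.07127550e-01, -6.17779575e-04, -6.51962992e-04, -7.07085442e-01]), 'wrist_force': array([-1.01174222,  0.11810511, -0.05586589]), 'moment': array([ 0.03883621,  0.03637741, -0.00235079]), 'finger_gap': 0.08569389854744686}
scene 379.4582602486725 379.4582602486725 284.7393736288479 207.76532927946752 0.021854125062520807 [[-0.63770583 -0.6624988   0.39297152  0.88505671]
 [ 0.77019646 -0.55592903  0.31263449  0.30930464]
 [ 0.0113443   0.50203411  0.86477341  0.79595489]
 [ 0.          0.          0.          1.        ]] 1
side 452.1132169618709 452.1132169618709 274.7516335702673 202.30597109024 -0.0006408956971850451 [[ 0.93205388  0.25981006 -0.25253573  0.25400571]
 [-0.36203701  0.69535789 -0.62081125 -0.67352402]
 [ 0.0143097   0.67005682  0.74217188  0.90304916]
 [ 0.          0.          0.          1.        ]] 2
wrist 291.9033268422223 291.9033268422223 278.0567044753026 213.6676162362215 0.0023363677877593406 [[ 9.99998278e-01 -5.72426469e-04  1.76544568e-03  6.24241720e-01]
 [ 4.16246760e-05  9.57924811e-01  2.87019259e-01  7.24156550e-02]
 [-1.85546164e-03 -2.87018691e-01  9.57923185e-01  3.74416400e-01]
 [ 0.00000000e+00  0.00000000e+00  0.00000000e+00  1.00000000e+00]] 3
```

View pics/a_scene.png

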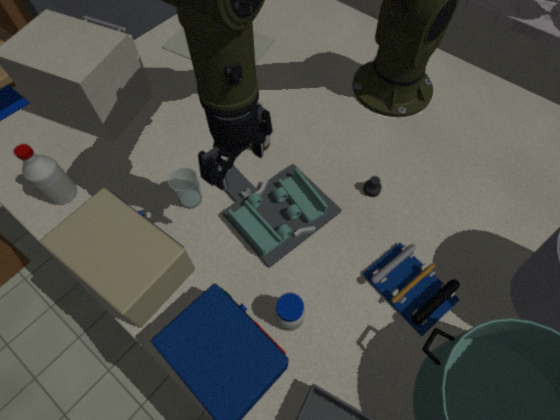

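View pics/a_side.png

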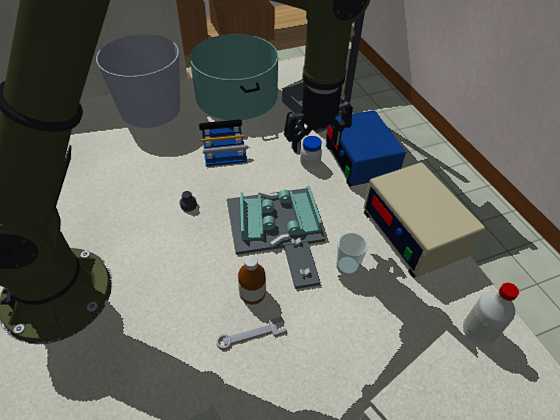

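View pics/a_wrist.png

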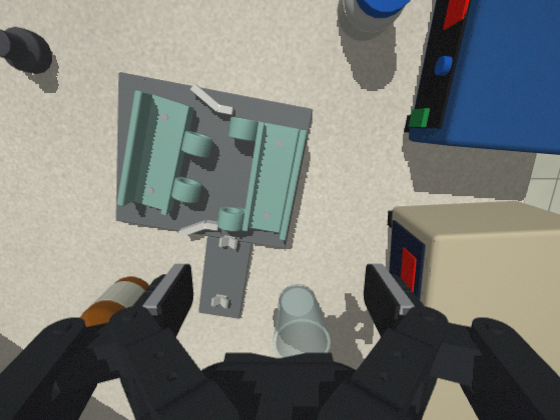

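The wrist view shows the board (col 120–310, row 75–315) with the loose leaf at left, the fixed leaf at right and the tongue with saddles at the bottom. The scene view shows the rack with steel (395,262), brass (413,285) and black (437,297) rods. Next I'll measure.

```bash
cat > h.py <<'E'
from plant import *
import numpy as np, cv2
Z=dict(hinge=.029,guide=.012,knuckle_face=.029,cradle=.0285,leaf_hinge=.029,leaf_rim=.0295,steel_pin_center=.033,brass_pin_center=.033,black_rod_center=.033,bottle=0,beaker=0,jar=0,boss=0,wrench=0)
def ray(c,p):
    K=np.array([[c["fx"],0,c["cx"]],[0,c["fy"],c["cy"]],[0,0,1.]])
    u=cv2.undistortPoints(np.array([[p]],float),K,np.array([c["k1"],0,0,0,0.]))[0,0]
    T=np.array(c["world_from_camera"]); d=T[:3,:3]@np.array([u[0],-u[1],-1]); return T[:3,3],d
def at(c,p,z):
    o,d=ray(c,p); return o+d*(z-o[2])/d[2]
def pix(c,P):
    T=np.linalg.inv(np.array(c["world_from_camera"])); q=T[:3,:3]@np.array(P)+T[:3,3]
    a=np.array([q[0]/-q[2],-q[1]/-q[2]]); a=a*(1+c["k1"]*(a@a)); return np.array([c["cx"]+c["fx"]*a[0],c["cy"]+c["fy"]*a[1]])
def measure(cams,names,n=2):
    for nm in cams:
        c=camera(nm)
        for t in names:
            r=mark_of(c,t)
            for d in r[:n]: print(nm,t,round(d["score"],2),np.round(d["point"],1),np.round(at(c,d["point"],Z[t])*1000,1))
E
python3 - <<'E'
from h import *
measure(["wrist","scene","side"],list(Z),1)
print(read_state()["time"])
E
```

```text
wrist hinge 0.67 [233.2 176.2] [570.3  15.4  29. ]
wrist guide 0.87 [200.1 168. ] [527.1  22.8  12. ]
wrist knuckle_face 0.85 [228.8 227.1] [562.  -48.7  29. ]
wrist cradle 0.57 [223.3 278.3] [ 551.1 -120.7   28.5]
wrist leaf_hinge 0.89 [190.6 168.5] [520.4  24.5  29. ]
wrist leaf_rim 0.66 [131.7 146.4] [454.8  50.   29.5]
wrist steel_pin_center 0.29 [361.1  11.3] [707.6 183.5  33. ]
wrist brass_pin_center 0.62 [198.9 165.8] [531.6  28.2  33. ]
wrist bottle 0.8 [132.9 293.1] [ 412.  -160.8    0. ]
wrist jar 0.68 [362.9  12. ] [717.7 193.5   0. ]
wrist boss 0.78 [29.9 54.1] [338.3 151.6   0. ]
scene hinge 0.74 [269.6 216.4] [576.7  20.   29. ]
scene guide 0.57 [284.5 206.4] [526.3  23.   12. ]
scene knuckle_face 0.87 [251.1 197.4] [565.9 -47.2  29. ]
scene leaf_hinge 0.7 [286.5 205. ] [528.1  30.4  29. ]
scene leaf_rim 0.81 [311.2 184.9] [446.2  40.5  29.5]
scene steel_pin_center 0.78 [394.1 264.6] [496.2 302.7  33. ]
scene brass_pin_center 0.65 [413.8 283.3] [505.6 356.   33. ]
scene black_rod_center 0.93 [436.6 302.3] [511.1 411.5  33. ]
scene bottle 0.43 [258.6 144.2] [ 416.6 -157.
[... 221 characters left out ...]
 0.97 [271.8 220.8] [527.  15.  12.]
side knuckle_face 0.9 [295.7 230.6] [565.8 -48.2  29. ]
side cradle 0.77 [300.5 256.9] [ 545.7 -124.5   28.5]
side leaf_hinge 0.69 [267.1 213.8] [518.9  27.7  29. ]
side leaf_rim 0.96 [238.8 212.5] [452.8  56.6  29.5]
side steel_pin_center 0.55 [222.7 150.5] [482.3 294.5  33. ]
side brass_pin_center 0.68 [221.4 137. ] [496.1 353.7  33. ]
side black_rod_center 0.67 [222.  124.8] [514.5 408.6  33. ]
side bottle 0.83 [248.1 291.9] [ 404.7 -153.5    0. ]
side beaker 0.91 [346.7 265.8] [ 648.6 -169.4    0. ]
side jar 0.78 [311.3 164.1] [715.6 184.6   0. ]
side boss 0.75 [187.2 202.5] [341.2 163.4   0. ]
side wrench 0.86 [251.8 333.6] [ 379.  -252.3    0. ]
2.4
```

```bash
python3 - <<'E'
import cv2
im=cv2.imread("pics/a_wrist.png")[60:330,100:330]
cv2.imwrite("pics/a_crop.png",cv2.convertScaleAbs(cv2.resize(im[:150],None,fx=3.4,fy=3.4,interpolation=cv2.INTER_CUBIC),alpha=1.3,beta=20))
cv2.imwrite("pics/a_crop2.png",cv2.convertScaleAbs(cv2.resize(im[130:],None,fx=3.4,fy=3.4,interpolation=cv2.INTER_CUBIC),alpha=1.3,beta=20))
E
```

```text
(no output)
```

View pics/a_crop.png

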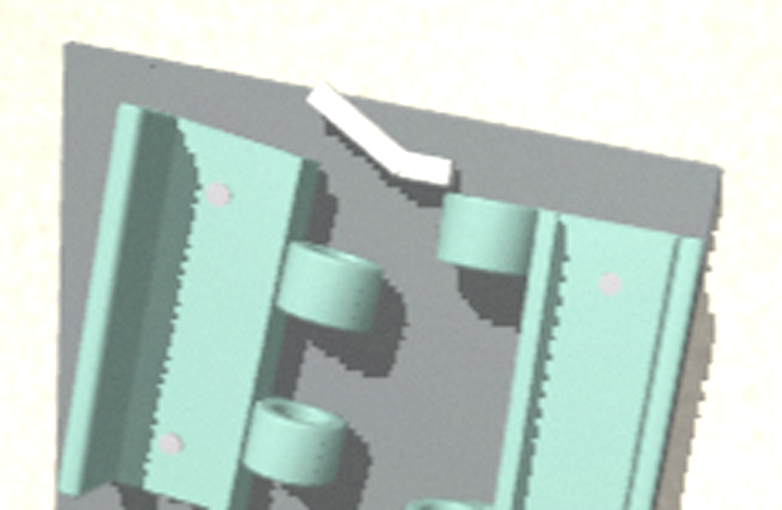

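View pics/a_crop2.png

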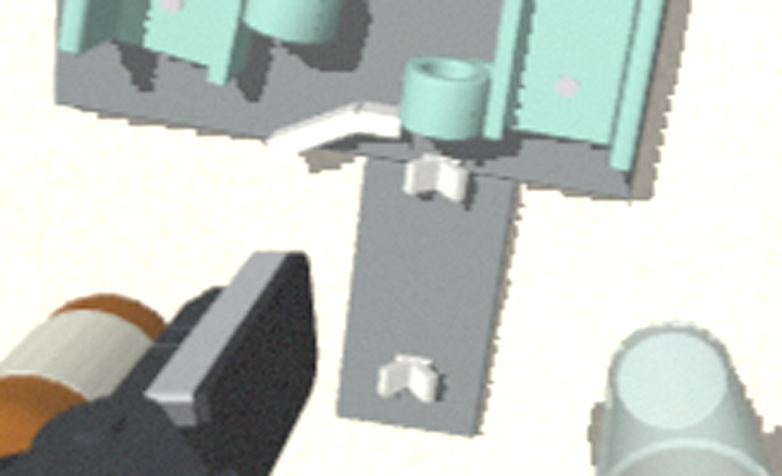

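```bash
python3 - <<'E'
from h import *
from scipy.optimize import least_squares
c=camera("wrist")
px=lambda x,y,o:(100+x/3.4,60+o+y/3.4)
obs=[((-150,90),px(66,42,0)),((-150,-90),px(57,103,130)),((-30,-210),px(338,415,130)),((30,-210),px(477,435,130))]
W=[at(c,p,.012)[:2]*1000 for _,p in obs]
print(np.round(W,1)); 
def pose(q,m):
    R=np.array([[np.cos(q[2]),-np.sin(q[2])],[np.sin(q[2]),np.cos(q[2])]]); return R@np.array(m)+q[:2]
r=least_squares(lambda q:np.concatenate([pose(q,m)-w for (m,_),w in zip(obs,W)]),[570,16,-.16]); q=r.x
print(q,np.degrees(q[2]),np.round(r.fun,1))
print("face",pose(q,(0,-65)),"cradle",pose(q,(0,-142)),"guide",pose(q,(-47,0)))
# leaf rim top outer corners z=47
a=at(c,px(120,104,0),.047)*1000; b=at(c,px(60,490,0),.047)*1000
print("rim corners",a,b,"mid",(a+b)/2,"len",np.linalg.norm(a-b),"yaw",np.degrees(np.arctan2(-(a-b)[0],(a-b)[1])))
E
```

```text
[[ 444.6  130.8]
 [ 413.5  -45.4]
 [ 510.8 -184.7]
 [ 569.4 -194.6]]
[ 5.76653224e+02  1.69411714e+01 -1.74219862e-01] -9.982062822386043 [-0.   0.8 -0.2 -0.3 -0.1 -0.   0.3 -0.5]
face [565.38613332 -47.07486298] cradle [ 552.03896391 -122.90924218] guide [530.36470721  25.08814495]
rim corners [475.71085092 107.91391536  47.        ] [438.02863974 -14.2921228   47.        ] mid [456.86974533  46.81089628  47.        ] len 127.88379413866069 yaw -17.13713766887602
```

Corner fit gives the hinge at (576.6, 16.9) with yaw −10° and residuals under 1 mm. The loose leaf is 53 mm short and turned about −7° more, with its rim midpoint at (457, 47). First I turn the jaws along the hinge and go behind the rim.

```bash
python3 -m crank '-18 0 0 -6.7 0;-18 0 2 -6.7 0;-18 0 4 -6.7 0;-17 0 7 -6.7 0;-16 0 9 -6.7 0;-15 0 11 -6.7 0;-14 0 12 -6.7 0;-12 0 14 -6.7 0;-10 0 15 -6.7 0;-8 0 16 -6.7 0;-6 0 17 -6.7 0;-4 0 18 -6.7 0'
```

```text
time: 3.45
position: [0.3993, 0.002, 0.23]
tcp_rot: [0.527, 0.474, -0.473, -0.524]
wrist_force: [-0.1, 0.1, 0.0]
finger_gap: 0.0851
```

```bash
cat >> h.py <<'E'
from scipy.spatial.transform import Rotation as Rn
H=np.array([576.6,16.9]); YAW=np.radians(-10)
def hf(m,h=None):  # hinge frame mm -> world mm
    cs,sn=np.cos(YAW),np.sin(YAW); return (H if h is None else h)+np.array([cs*m[0]-sn*m[1],sn*m[0]+cs*m[1]])
def inh(w):
    cs,sn=np.cos(YAW),np.sin(YAW); d=np.array(w[:2])-H; return np.array([cs*d[0]+sn*d[1],-sn*d[0]+cs*d[1]])
def go(x,y,z,ang):
    s=read_state(); R=Rn.from_quat(s["tcp_rot"]).as_matrix(); a=np.degrees(np.arctan2(R[1,0],R[0,0]))
    d=R.T@(np.array([x,y,z])-s["position"]*1000)
    print("t",s["time"],"pos",np.round(s["position"]*1000,1),"ang",round(a,2),"tilt",np.round(R[:,1],4),"F",np.round(s["wrist_force"],1),"gap",round(s["finger_gap"]*1000,1))
    print("inhinge",np.round(inh(s["position"]*1000),1),"NEED x y z",np.round(d,1),"yaw",round(a-ang,2))
E
python3 - <<'E'
from h import *
p=hf((-160,1)); print(p); go(*p,100,80)
E
```

```text
[419.2044077   45.66851618]
t 3.45 pos [399.3   2.  230. ] ang 84.06 tilt [ 0.0035 -0.0019 -1.    ] F [-0.1  0.1  0. ] gap 85.1
inhinge [-172.   -45.4] NEED x y z [ 45.6 130.  -14.8] yaw 4.06
```

```bash
python3 -m crank '23 20 -7 4 0;23 35 -8 0 0;0 35 0 0 0;0 30 0 0 0;0 10 0 0 0' ; python3 - <<'E'
from h import *
p=hf((-160,1)); go(*p,17,80)
c=camera("wrist"); cv2.imwrite("pics/b.png",c["img"])
c=camera("side"); cv2.imwrite("pics/b2.png",c["img"])
E
```

```text
time: 3.87
position: [0.4223, 0.0435, 0.1007]
tcp_rot: [0.54, 0.466, -0.458, -0.53]
wrist_force: [-0.1, 0.4, 0.6]
finger_gap: 0.0854
t 3.8667 pos [422.3  43.5 100.7] ang 81.59 tilt [ 0.0178 -0.004  -0.9998] F [-0.1  0.4  0.6] gap 85.4
inhinge [-156.6   -0.6] NEED x y z [ 1.8 83.6  4.9] yaw 1.59
```

View pics/b.png

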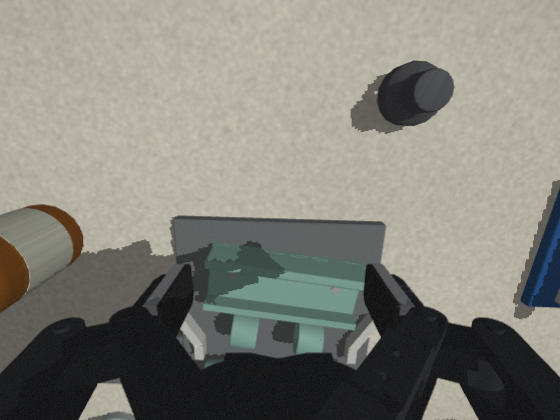

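View pics/b2.png

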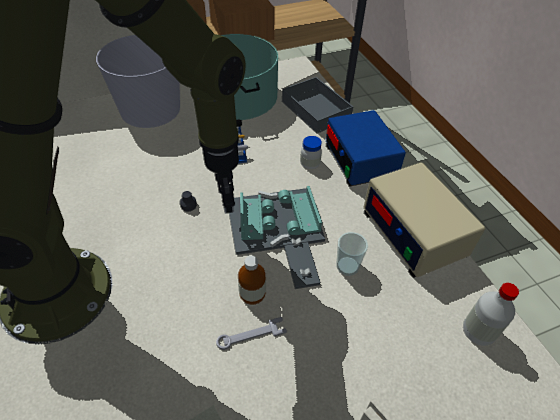

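The wrist view shows the board's near edge at row ~220 (col 175–385) parallel to the jaws, and the rim just beyond it at row ~250. Nothing else is below the fingers, so I descend.

```bash
python3 -m crank '2 25 5 1.6 0;0 25 0 0 0;0 22 0 0 0;0 10 0 0 0;0 0 0 0 0' ; python3 - <<'E'
from h import *
p=hf((-160,1)); go(*p,17,80)
c=camera("wrist"); cv2.imwrite("pics/c.png",c["img"])
c=camera("side"); cv2.imwrite("pics/c2.png",cv2.resize(c["img"][120:300,160:400],None,fx=3,fy=3))
E
```

```text
time: 4.38
position: [0.4254, 0.0459, 0.0224]
tcp_rot: [0.55, 0.46, -0.446, -0.535]
wrist_force: [-0.4, 0.2, 0.4]
finger_gap: 0.0853
t 4.3833 pos [425.4  45.9  22.4] ang 79.77 tilt [ 0.0292 -0.0043 -0.9996] F [-0.4  0.2  0.4] gap 85.3
inhinge [-153.9    2.3] NEED x y z [-1.4  5.2  6.2] yaw -0.23
```

View pics/c.png

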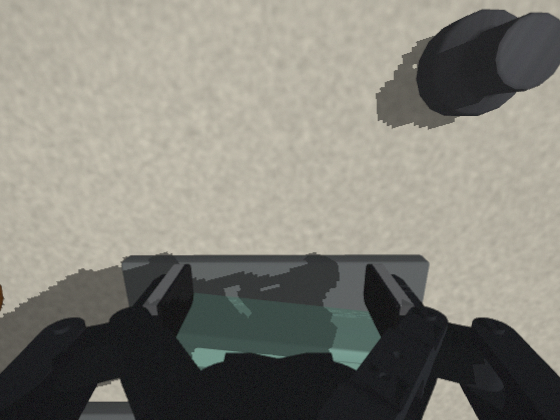

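View pics/c2.png

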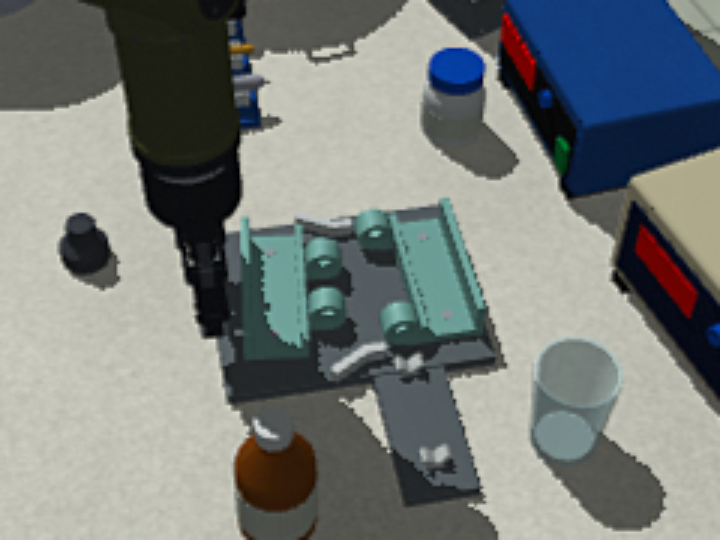

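```bash
python3 -c "
from h import *
print(np.round(read_state()['qpos'],2))"; python3 -m crank '-1 2 0 0 0;0 1 -5 0 0;0 0 -6 0 0;0 0 -6 0 0;0 0 -6 0 0;0 0 -6 0 0' ; python3 - <<'E'
from h import *
p=hf((-81,1)); go(*p,18,80)
c=camera("side"); cv2.imwrite("pics/d2.png",cv2.resize(c["img"][120:300,160:400],None,fx=3,fy=3))
E
```

```text
[ 0.08  0.54 -0.36  2.28  0.56  0.38  0.63]
time: 4.98
position: [0.4582, 0.0385, 0.0263]
tcp_rot: [0.553, 0.462, -0.444, -0.533]
wrist_force: [-0.8, 1.6, -0.9]
finger_gap: 0.0854
t 4.9833 pos [458.2  38.5  26.3] ang 79.67 tilt [ 0.0365 -0.0049 -0.9993] F [-0.8  1.6 -0.9] gap 85.4
inhinge [-120.4    0.7] NEED x y z [  0.5   9.7 -39.1] yaw -0.33
```

View pics/d2.png

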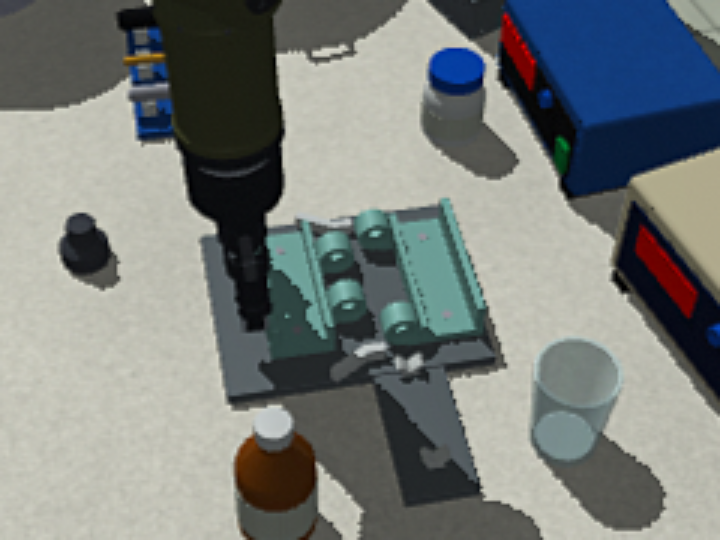

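```bash
python3 -m crank '0 5 2 0 0;0 5 0 0 0;0 2 -4 0 0;0 1 -6 0 0;0 1 -6 0 0;0 1 -6 0 0' ; python3 - <<'E'
from h import *
p=hf((-81,1)); go(*p,18,80)
c=camera("side"); cv2.imwrite("pics/e2.png",cv2.resize(c["img"][120:300,160:400],None,fx=3,fy=3))
c=camera("scene"); cv2.imwrite("pics/e3.png",cv2.resize(c["img"][140:290,180:380],None,fx=4,fy=4))
E
```

```text
time: 5.53
position: [0.4661, 0.0358, 0.0084]
tcp_rot: [0.547, 0.457, -0.453, -0.536]
wrist_force: [-18.4, 5.7, 10.8]
finger_gap: 0.0855
t 5.5333 pos [466.1  35.8   8.4] ang 80.12 tilt [ 0.0135 -0.0083 -0.9999] F [-18.4   5.7  10.8] gap 85.5
inhinge [-112.1   -0.6] NEED x y z [  1.5  -9.2 -31.2] yaw 0.12
```

View pics/e2.png

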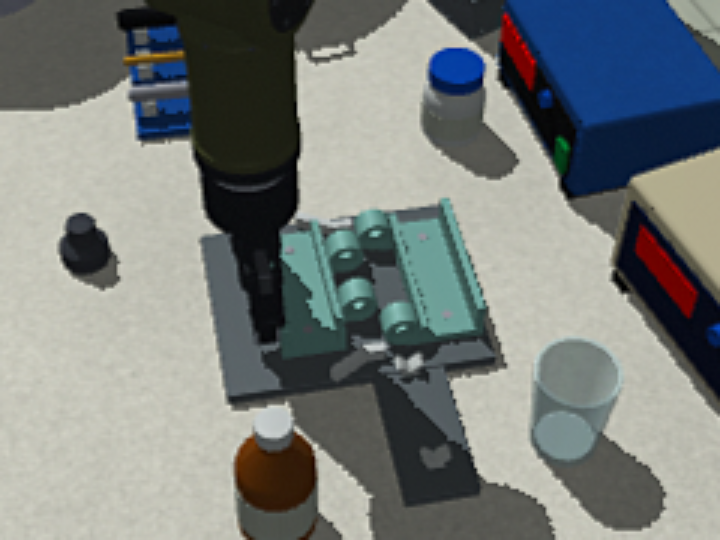

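View pics/e3.png

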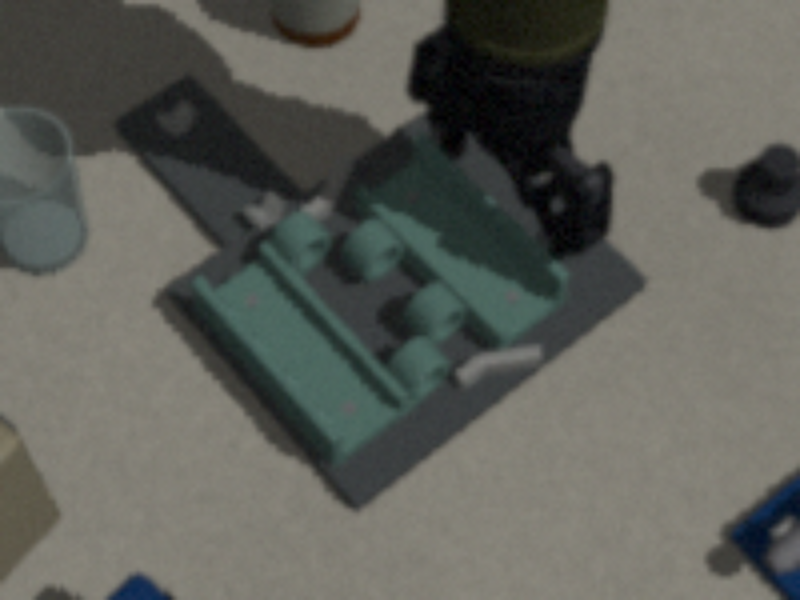

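```bash
python3 -m crank '0 -4 1 0 0;1 -4 0 0 0;0 0 -3 0 0' ; python3 - <<'E'
from h import *
p=hf((-81,1)); go(*p,18,80)
E
python3 -m crank '0 0 -6 0 0;0 0 -6 0 0'; python3 - <<'E'
from h import *
p=hf((-81,1)); go(*p,18,80)
E
```

```text
time: 5.88
position: [0.466, 0.0373, 0.0152]
tcp_rot: [0.545, 0.456, -0.456, -0.536]
wrist_force: [-11.6, 3.4, 7.4]
finger_gap: 0.0858
t 5.8833 pos [466.   37.3  15.2] ang 80.31 tilt [ 0.008  -0.0084 -0.9999] F [-11.6   3.4   7.4] gap 85.8
inhinge [-112.4    0.8] NEED x y z [ -0.   -2.5 -31.4] yaw 0.31
time: 6.05
position: [0.4662, 0.0365, 0.0143]
tcp_rot: [0.539, 0.452, -0.464, -0.538]
wrist_force: [-21.9, 5.3, 13.7]
finger_gap: 0.0853
t 6.05 pos [466.2  36.5  14.3] ang 80.76 tilt [-0.0117 -0.0115 -0.9999] F [-21.9   5.3  13.7] gap 85.3
inhinge [-112.1    0.2] NEED x y z [  0.4  -4.  -31.1] yaw 0.76
```

Forces rise to 22 N without progress, so I back off and look.

```bash
python3 -m crank '0 -4 8 0 0;0 -15 10 0 0;0 -40 10 0 0;0 -40 0 0 0;0 -40 0 0 0;0 0 0 0 0' ; python3 - <<'E'
from h import *
p=hf((-81,1)); go(*p,18,80)
c=camera("wrist"); cv2.imwrite("pics/f.png",c["img"])
c=camera("side"); cv2.imwrite("pics/f2.png",cv2.convertScaleAbs(cv2.resize(c["img"][170:270,210:340],None,fx=6,fy=6,interpolation=cv2.INTER_CUBIC),alpha=1.3))
c=camera("scene"); cv2.imwrite("pics/f3.png",cv2.convertScaleAbs(cv2.resize(c["img"][155:275,210:350],None,fx=5,fy=5,interpolation=cv2.INTER_CUBIC),alpha=1.5))
E
```

```text
time: 6.55
position: [0.4415, 0.0443, 0.1584]
tcp_rot: [-0.538, -0.453, 0.464, 0.539]
wrist_force: [1.9, 0.3, 0.5]
finger_gap: 0.0858
t 6.55 pos [441.5  44.3 158.4] ang 80.84 tilt [-0.0133 -0.0091 -0.9999] F [1.9 0.3 0.5] gap 85.8
inhinge [-137.8    3.5] NEED x y z [ -1.8 139.8 -58.4] yaw 0.84
```

View pics/f.png

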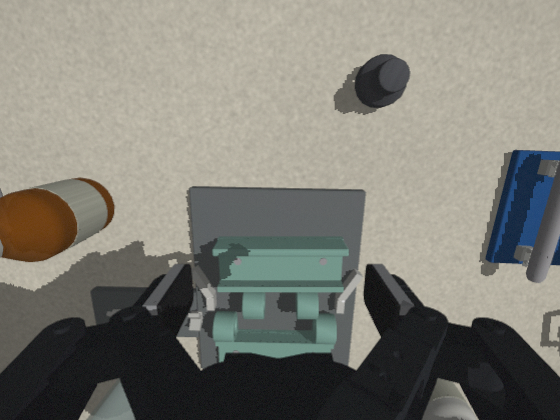

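View pics/f2.png

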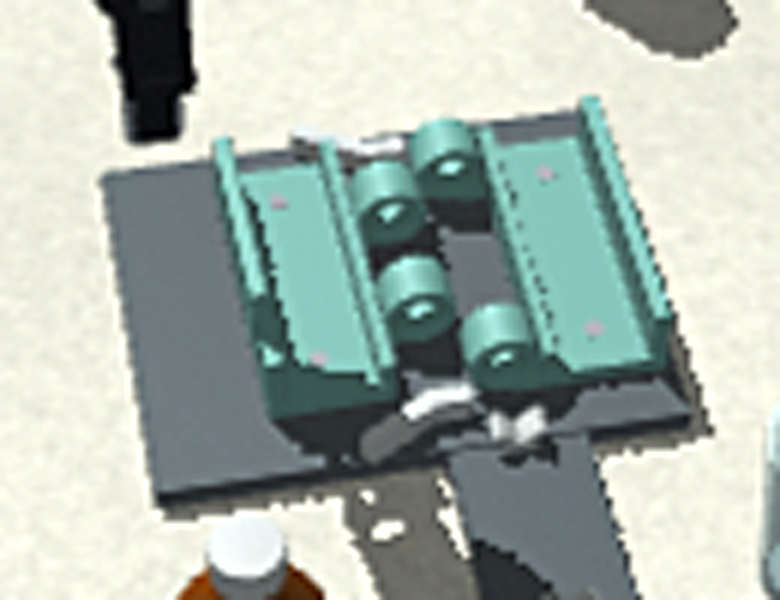

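View pics/f3.png

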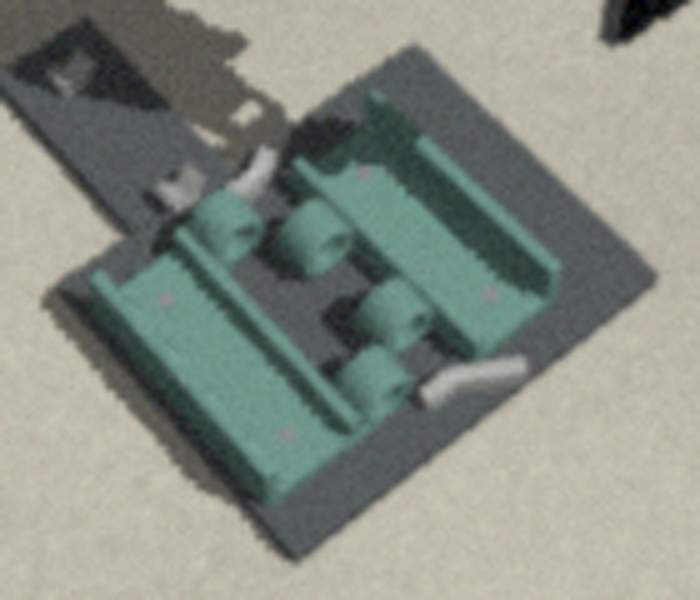

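```bash
python3 - <<'E'
import cv2
im=cv2.imread("pics/f.png")[180:350,180:380]
cv2.imwrite("pics/f_c.png",cv2.convertScaleAbs(cv2.resize(im,None,fx=4,fy=3.5,interpolation=cv2.INTER_CUBIC),alpha=1.5,beta=20))
E
```

```text
(no output)
```

View pics/f_c.png

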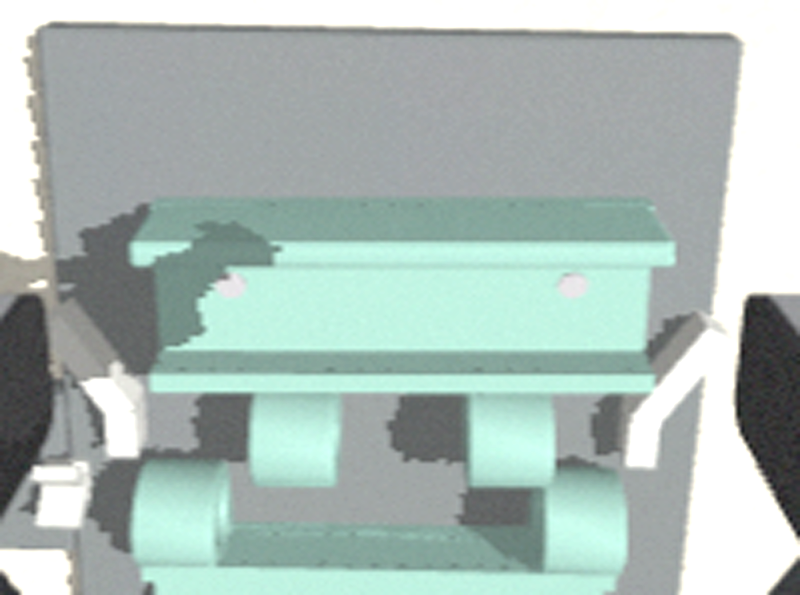

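The leaf is square but sits about 4 mm to +y′: its front corner (crop 652,390) bears on the right strip's flare (715,320)–(630,465), and finger friction keeps it from sliding across. I'll push again, adding a sideways shift.

```bash
python3 -m crank '0 40 0 0.8 0;0 40 0 0 0;0 35 0 0 0;0 20 0 0 0;0 5 0 0 0;0 0 0 0 0' ; python3 - <<'E'
from h import *
p=hf((-113,4)); go(*p,17,80)
E
```

```text
time: 7.2
position: [0.4355, 0.0403, 0.0033]
tcp_rot: [-0.54, -0.445, 0.462, 0.545]
wrist_force: [0.7, -0.2, 0.6]
finger_gap: 0.0853
t 7.2 pos [435.5  40.3   3.3] ang 79.81 tilt [-0.0239 -0.0095 -0.9997] F [ 0.7 -0.2  0.6] gap 85.3
inhinge [-143.    -1.4] NEED x y z [  5.4 -14.4 -29.7] yaw -0.19
```

```bash
python3 -m crank '5 -3 -8 0 0;0 -2 -8 0 0;0 0 -8 0 0;0 0 -5 0 0;0 0 -3 0 0;-2 0 -4 0 0;-3 0 -5 0 0;-3 0 -6 0 0' ; python3 - <<'E'
from h import *
p=hf((-81,0)); go(*p,10,80)
E
```

```text
time: 7.87
position: [0.4639, 0.0336, 0.0098]
tcp_rot: [-0.528, -0.44, 0.477, 0.548]
wrist_force: [-21.1, 9.3, 12.3]
finger_gap: 0.0857
t 7.8667 pos [463.9  33.6   9.8] ang 80.92 tilt [-0.0587 -0.0119 -0.9982] F [-21.1   9.3  12.3] gap 85.7
inhinge [-113.9   -3.1] NEED x y z [  2.6  -2.1 -32.9] yaw 0.92
```

```bash
python3 - <<'E'
from h import *
c=camera("side"); cv2.imwrite("pics/g2.png",cv2.convertScaleAbs(cv2.resize(c["img"][170:270,210:340],None,fx=6,fy=6,interpolation=cv2.INTER_CUBIC),alpha=1.5))
c=camera("scene"); cv2.imwrite("pics/g3.png",cv2.convertScaleAbs(cv2.resize(c["img"][155:275,210:350],None,fx=5,fy=5,interpolation=cv2.INTER_CUBIC),alpha=1.9))
E
```

```text
(no output)
```

View pics/g2.png

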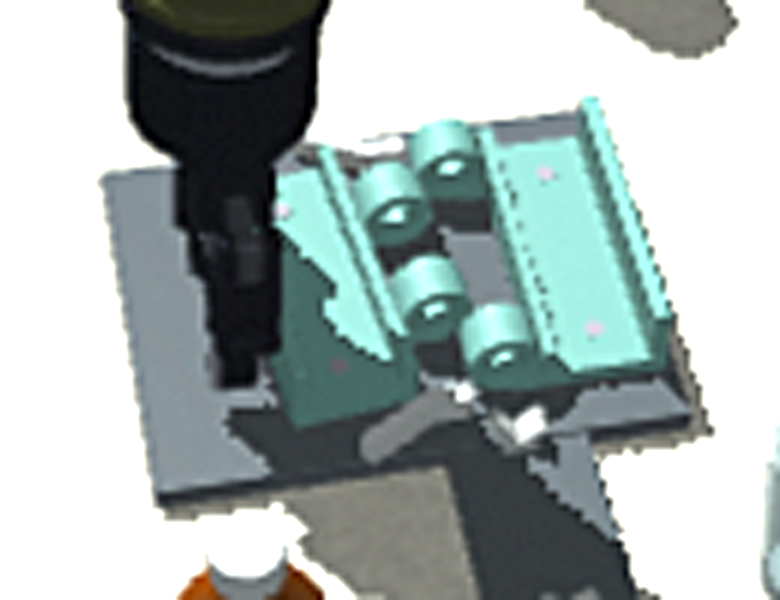

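View pics/g3.png

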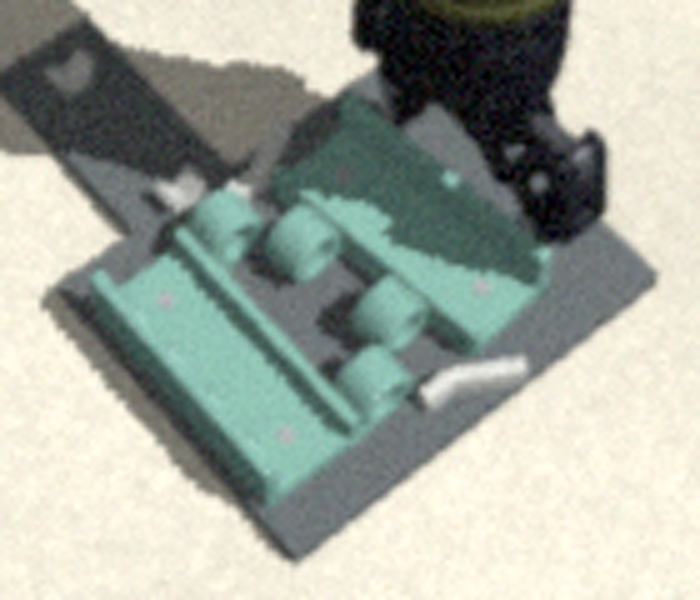

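The leaf slid across and turned a little: in the side view its front corner (415,390) is now at the −y′ strip (435,420). I'll back off and measure exactly.

```bash
python3 -m crank '0 -4 8 0 0;0 -20 10 0 0;0 -40 10 -0.5 0;0 -40 0 -0.5 0;0 -30 0 0 0;0 0 0 0 0' ; python3 - <<'E'
from h import *
p=hf((-113,4)); go(*p,10,80)
c=camera("wrist"); cv2.imwrite("pics/i.png",c["img"]); np.savez("i.npz",**{k:c[k] for k in["fx","fy","cx","cy","k1","world_from_camera"]})
cv2.imwrite("pics/i_c.png",cv2.convertScaleAbs(cv2.resize(c["img"][180:350,180:380],None,fx=4,fy=3.5,interpolation=cv2.INTER_CUBIC),alpha=1.5,beta=20))
E
```

```text
time: 8.47
position: [0.4438, 0.0402, 0.1551]
tcp_rot: [-0.523, -0.446, 0.481, 0.544]
wrist_force: [0.4, -0.0, -0.4]
finger_gap: 0.0856
t 8.4667 pos [443.8  40.2 155.1] ang 82.0 tilt [-0.058  -0.0102 -0.9983] F [ 0.4 -0.  -0.4] gap 85.6
inhinge [-134.8   -0.2] NEED x y z [  6.  143.5 -30.1] yaw 2.0
```

View pics/i_c.png

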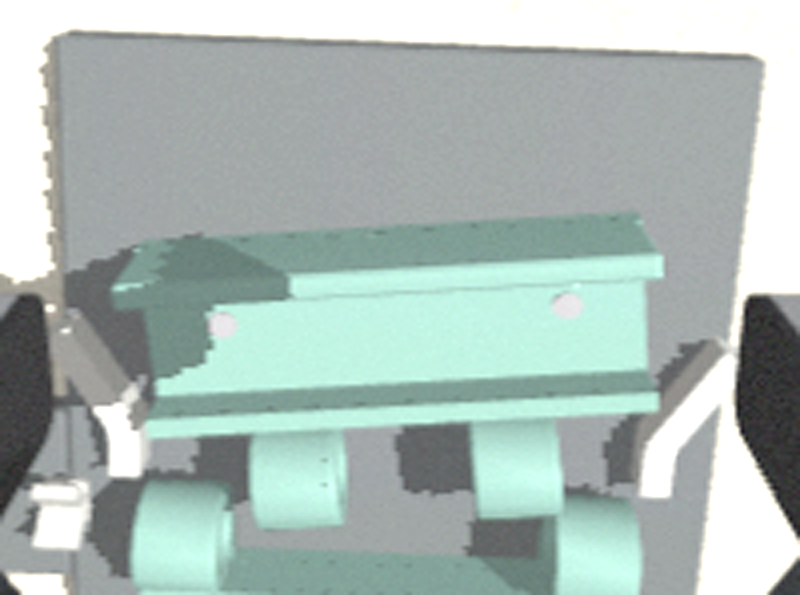

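```bash
cat >> h.py <<'E'
def load(f):
    z=np.load(f); return {k:(float(z[k]) if z[k].ndim==0 else z[k]) for k in z}
def crop(x,y,ox=180,oy=180,fx=4,fy=3.5): return (ox+(x+.5)/fx-.5,oy+(y+.5)/fy-.5)
def leafpose(c,corn):  # corn: list of (leaf-frame xy, z, pixel); prints pose in hinge frame
    from scipy.optimize import least_squares
    W=[(m,inh(at(c,p,z)[:2]*1000)) for m,z,p in corn]
    def f(q):
        cs,sn=np.cos(q[2]),np.sin(q[2]); R=np.array([[cs,-sn],[sn,cs]]); return np.concatenate([R@np.array(m)+q[:2]-w for m,w in W])
    r=least_squares(f,[0,0,0]); print("leaf in hinge frame x y deg",np.round(r.x[:2],1),round(np.degrees(r.x[2]),2),"res",np.round(r.fun,1))
E
python3 - <<'E'
from h import *
c=load("i.npz")
print("board corners",inh(at(c,crop(58,36),.012)*1000),inh(at(c,crop(762,62),.012)*1000))
leafpose(c,[((-70,-65),.012,crop(138,241)),((-70,65),.012,crop(644,214)),((-70,-65),.047,crop(114,290)),((-70,65),.047,crop(660,256))])
E
```

```text
board corners [-151.87448214  -88.88242135] [-151.01220847   88.63434616]
leaf in hinge frame x y deg [-27.2   4.3] 6.38 res [ 0.4  1.6 -0.  -1.9 -0.5 -0.8  0.1  1.1]
```

The fit explains the block: leaf_hinge was at y′ ≈ +4, so a loose knuckle (outer face 39+4) met the fixed knuckle's end at 43. A straight square push now will turn the leaf back by −6.4° about its middle, and that brings the knuckles to y′ ≈ 0.

```bash
python3 -m crank '0 40 0 2 0;0 40 0 0 0;0 35 0 0 0;0 22 0 0 0;0 0 0 0 0' ; python3 - <<'E'
from h import *
p=hf((-113,0)); go(*p,10,80)
E
```

```text
time: 8.93
position: [0.4428, 0.0368, 0.017]
tcp_rot: [-0.537, -0.439, 0.465, 0.551]
wrist_force: [-1.0, 0.2, 0.8]
finger_gap: 0.0855
t 8.9333 pos [442.8  36.8  17. ] ang 79.46 tilt [-0.041  -0.0086 -0.9991] F [-1.   0.2  0.8] gap 85.5
inhinge [-135.2   -3.6] NEED x y z [  4.    6.  -22.4] yaw -0.54
```

```bash
python3 -m crank '4 4 -4 -0.5 0;0 3 -5 0 0;0 0 -5 0 0;0 0 -5 0 0;0 0 -4 0 0;0 0 -4 0 0' ; python3 - <<'E'
from h import *
p=hf((-108,0)); go(*p,10,80)
c=camera("side"); cv2.imwrite("pics/j2.png",cv2.convertScaleAbs(cv2.resize(c["img"][170:270,210:340],None,fx=6,fy=6,interpolation=cv2.INTER_CUBIC),alpha=1.5))
E
```

```text
time: 9.43
position: [0.4635, 0.0372, 0.0106]
tcp_rot: [-0.53, -0.439, 0.474, 0.55]
wrist_force: [-14.9, 4.2, 4.4]
finger_gap: 0.0854
t 9.4333 pos [463.5  37.2  10.6] ang 80.44 tilt [-0.0557 -0.0109 -0.9984] F [-14.9   4.2   4.4] gap 85.4
inhinge [-114.9    0.4] NEED x y z [-0.4  0.2 -6.9] yaw 0.44
```

View pics/j2.png

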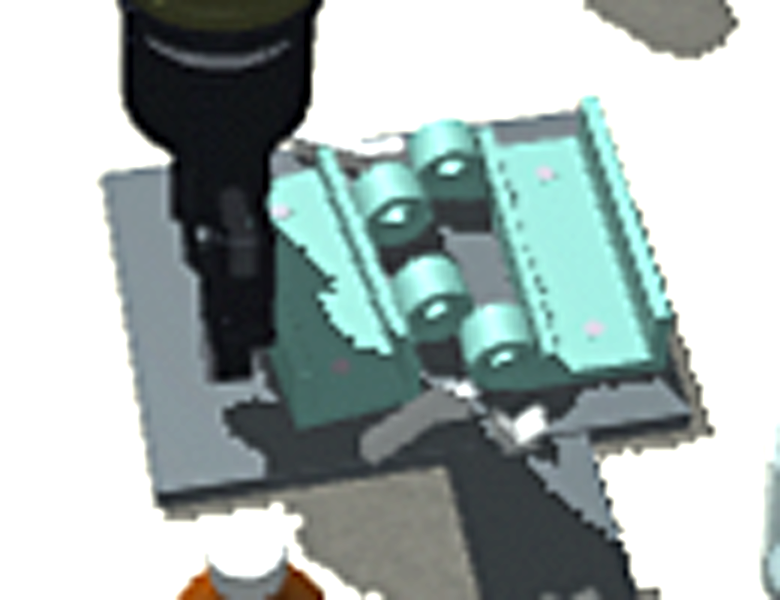

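The + knuckle still catches the fixed one. With both fingers inside the leaf's tray I can draw the rim straight back, which frees and squares it, and then push again centred.

```bash
python3 -m crank '0 -4 8 0 0;0 -25 3 0 0;0 -35 0 0.4 0;0 -10 -12 0 0;0 0 -22 0 0;0 0 -15 0 0;0 0 0 0 0' ; python3 - <<'E'
from h import *
p=hf((-67,0)); go(*p,18,80)
c=camera("wrist"); cv2.imwrite("pics/k.png",c["img"])
E
```

```text
time: 10.07
position: [0.5089, 0.0315, 0.0941]
tcp_rot: [-0.533, -0.439, 0.47, 0.549]
wrist_force: [0.3, 0.4, 0.5]
finger_gap: 0.0852
t 10.0667 pos [508.9  31.5  94.1] ang 80.05 tilt [-0.0472 -0.0099 -0.9988] F [0.3 0.4 0.5] gap 85.2
inhinge [-69.2   2.6] NEED x y z [-1.3 76.  -5.6] yaw 0.05
```

View pics/k.png

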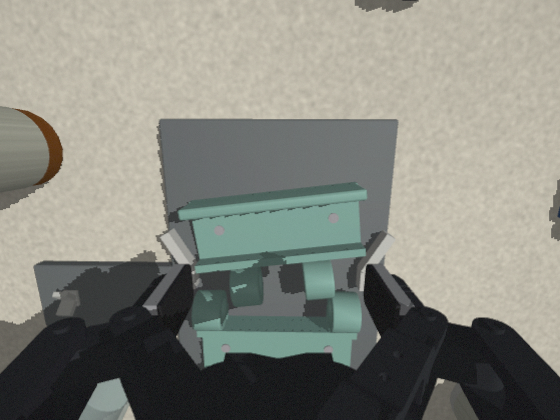

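```bash
python3 -m crank '-1 25 -4 0 0;0 20 -2 0 0;0 0 0 0 0' ; python3 - <<'E'
from h import *
p=hf((-67,0)); go(*p,18,80)
c=camera("side"); cv2.imwrite("pics/l2.png",cv2.convertScaleAbs(cv2.resize(c["img"][150:270,210:340],None,fx=6,fy=5,interpolation=cv2.INTER_CUBIC),alpha=1.5))
E
```

```text
time: 10.37
position: [0.5117, 0.0294, 0.0508]
tcp_rot: [-0.535, -0.44, 0.468, 0.549]
wrist_force: [-0.7, -0.8, 0.4]
finger_gap: 0.0852
t 10.3667 pos [511.7  29.4  50.8] ang 79.99 tilt [-0.0429 -0.0095 -0.999 ] F [-0.7 -0.8  0.4] gap 85.2
inhinge [-66.1   1. ] NEED x y z [-0.5 32.8 -0.5] yaw -0.01
```

View pics/l2.png

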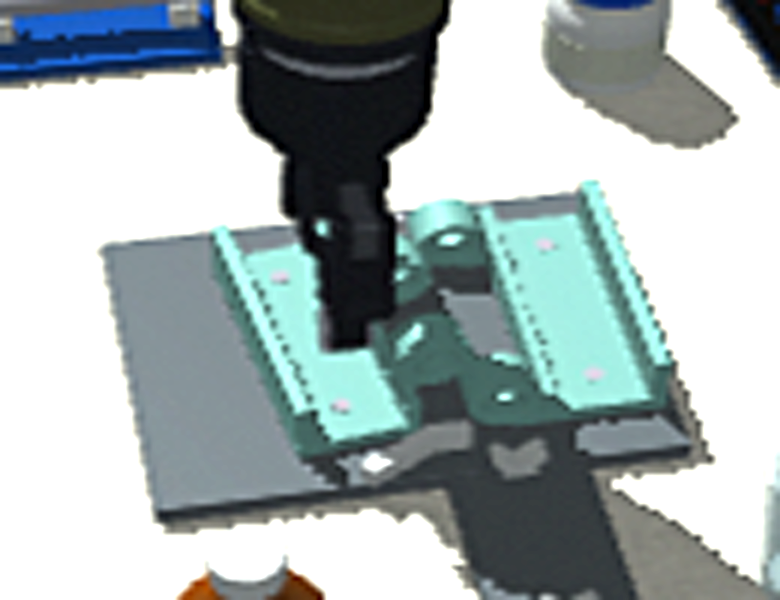

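```bash
python3 -m crank '0 12 0 0 0;0 12 0 0 0;0 6 0 0 0;0 0 4 0 0;0 0 6 0 0;0 0 6 0 0' ; python3 - <<'E'
from h import *
p=hf((-96,0)); go(*p,18,80)
E
```

```text
time: 10.92
position: [0.4949, 0.0336, 0.0279]
tcp_rot: [-0.536, -0.442, 0.467, 0.548]
wrist_force: [1.0, 0.4, -0.3]
finger_gap: 0.0853
t 10.9167 pos [494.9  33.6  27.9] ang 80.03 tilt [-0.037  -0.0089 -0.9993] F [ 1.   0.4 -0.3] gap 85.3
inhinge [-83.3   2.2] NEED x y z [-2.1 10.3 12.3] yaw 0.03
```

```bash
python3 -m crank '-1 5 0 0 0;-1 5 2 0 0;0 0 5 0 0;0 0 5 0 0;0 0 4 0 0' ; python3 - <<'E'
from h import *
p=hf((-96,0)); go(*p,18,80)
E
python3 -m crank '0 0 -5 0 0;0 -10 -3 0 0;0 -40 0 0 0;0 -40 10 0 0;0 -20 20 0 0;0 0 20 0 0;0 0 10 0 0' ; python3 - <<'E'
from h import *
p=hf((-96,0)); go(*p,18,80)
c=camera("wrist"); cv2.imwrite("pics/m.png",c["img"]); np.savez("m.npz",**{k:c[k] for k in["fx","fy","cx","cy","k1","world_from_camera"]})
cv2.imwrite("pics/m_c.png",cv2.convertScaleAbs(cv2.resize(c["img"][180:350,180:380],None,fx=4,fy=3.5,interpolation=cv2.INTER_CUBIC),alpha=1.5,beta=20))
E
```

```text
time: 11.33
position: [0.4784, 0.0347, 0.0201]
tcp_rot: [-0.537, -0.444, 0.465, 0.546]
wrist_force: [-0.1, 0.0, -0.3]
finger_gap: 0.0854
t 11.3333 pos [478.4  34.7  20.1] ang 80.03 tilt [-0.0313 -0.0086 -0.9995] F [-0.1  0.  -0.3] gap 85.4
inhinge [-99.8   0.4] NEED x y z [-0.4  2.  -3.8] yaw 0.03
time: 11.92
position: [0.4283, 0.0453, 0.1352]
tcp_rot: [-0.534, -0.442, 0.467, 0.548]
wrist_force: [-0.4, -0.0, -0.5]
finger_gap: 0.0855
t 11.9167 pos [428.3  45.3 135.2] ang 80.07 tilt [-0.0405 -0.0077 -0.9992] F [-0.4 -0.  -0.5] gap 85.5
inhinge [-151.     2.2] NEED x y z [ -0.6 115.  -59.5] yaw 0.07
```

View pics/m_c.png

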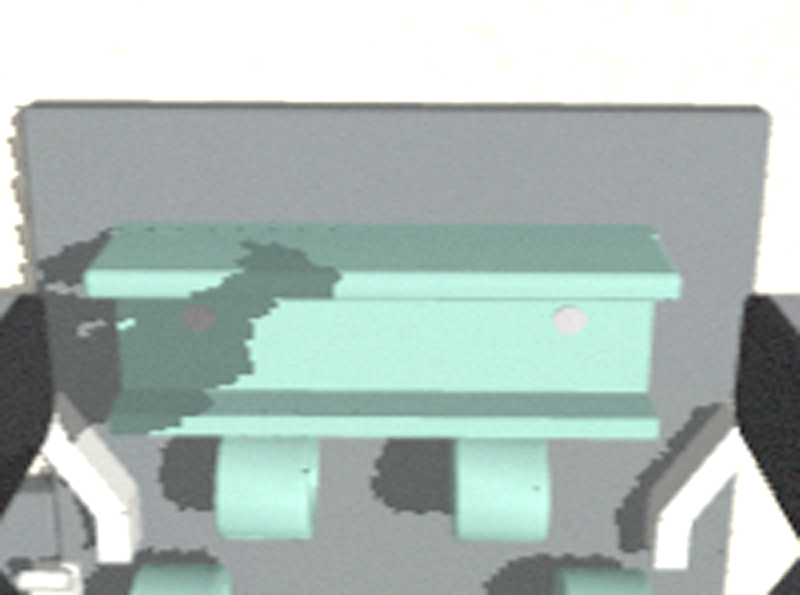

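```bash
python3 - <<'E'
from h import *
c=load("m.npz")
print("board corners",inh(at(c,crop(24,109),.012)*1000),inh(at(c,crop(768,112),.012)*1000))
leafpose(c,[((-70,-65),.012,crop(108,225)),((-70,65),.012,crop(654,226)),((-70,-65),.047,crop(86,271)),((-70,65),.047,crop(681,273)),((-62,-65),.047,crop(86,296)),((-62,65),.047,crop(681,298))])
E
```

```text
board corners [-151.81983923  -88.69602766] [-151.80050508   88.47025894]
leaf in hinge frame x y deg [-49.6  -2.4] 0.21 res [-1.1  2.9 -1.  -1.1 -0.1 -1.2 -0.2  0.2  1.2 -0.7  1.1 -0.2]
```

The leaf is now square (0.2°), at x′ ≈ −49, y′ ≈ −2, within the knuckles' 4 mm play. Next is a straight push.

```bash
python3 -m crank '-1 38 0 0 0;-1 38 0 0 0;0 28 -5 0 0;0 14 -5 0 0;0 0 0 0 0' ; python3 - <<'E'
from h import *
p=hf((-128,0)); go(*p,10,80)
E
```

```text
time: 12.38
position: [0.4351, 0.0402, 0.0124]
tcp_rot: [-0.535, -0.443, 0.467, 0.547]
wrist_force: [1.2, 0.6, 0.5]
finger_gap: 0.0855
t 12.3833 pos [435.1  40.2  12.4] ang 80.13 tilt [-0.037  -0.0084 -0.9993] F [1.2 0.6 0.5] gap 85.5
inhinge [-143.4   -1.6] NEED x y z [  1.6   1.8 -15.4] yaw 0.13
```

```bash
python3 -m crank '1 1 -6 0 0;0 0 -6 0 0;0.5 0 -6 0 0;0.5 0 -6 0 0;0.5 0 -6 0 0;0.5 0 -6 0 0' ; python3 - <<'E'
from h import *
p=hf((-81,0)); go(*p,10,80)
E
```

```text
time: 12.88
position: [0.473, 0.0366, 0.0107]
tcp_rot: [-0.534, -0.442, 0.468, 0.548]
wrist_force: [-1.4, 0.2, 0.8]
finger_gap: 0.0852
t 12.8833 pos [473.   36.6  10.7] ang 80.18 tilt [-0.0411 -0.0095 -0.9991] F [-1.4  0.2  0.8] gap 85.2
inhinge [-105.4    1.4] NEED x y z [ -1.5  -0.2 -24.4] yaw 0.18
```

```bash
python3 -m crank '0 0 -5 0.2 0;0 0 -5 0 0;0 0 -5 0 0;0 0 -5 0 0' ; python3 - <<'E'
from h import *
p=hf((-81,0)); go(*p,10,80)
c=camera("side"); cv2.imwrite("pics/n2.png",cv2.convertScaleAbs(cv2.resize(c["img"][150:270,210:340],None,fx=6,fy=5,interpolation=cv2.INTER_CUBIC),alpha=1.5))
E
```

```text
time: 13.22
position: [0.4955, 0.0324, 0.0111]
tcp_rot: [-0.536, -0.441, 0.467, 0.549]
wrist_force: [-25.2, 7.1, 7.9]
finger_gap: 0.0852
t 13.2167 pos [495.5  32.4  11.1] ang 79.88 tilt [-0.0396 -0.0094 -0.9992] F [-25.2   7.1   7.9] gap 85.2
inhinge [-82.6   1.2] NEED x y z [-1.2  1.1 -1.6] yaw -0.12
```

View pics/n2.png

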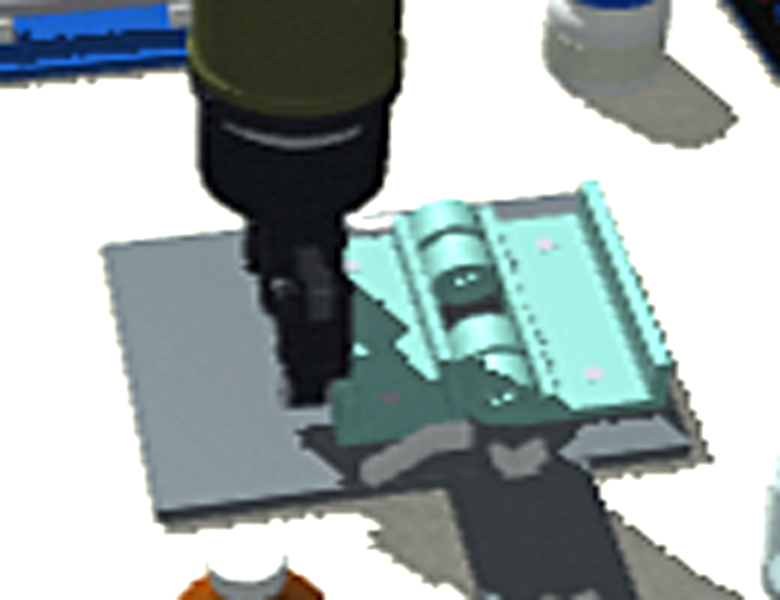

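The knuckles are interleaved and in line, with 25 N reaction where home should be (−82.6). One firmer push to seat it, then I back off and check.

```bash
python3 -m crank '0 0 -10 0 0;0 0 -10 0 0;0 0 8 0 0;0 -10 10 0 0;0 -30 10 0 0;0 -40 0 0 0;0 -40 0 0 0;0 0 0 0 0' ; python3 - <<'E'
from h import *
p=hf((-96,0)); go(*p,18,80)
c=camera("wrist"); cv2.imwrite("pics/o.png",c["img"]); np.savez("o.npz",**{k:c[k] for k in["fx","fy","cx","cy","k1","world_from_camera"]})
cv2.imwrite("pics/o_c.png",cv2.convertScaleAbs(cv2.resize(c["img"][180:350,180:380],None,fx=4,fy=3.5,interpolation=cv2.INTER_CUBIC),alpha=1.5,beta=20))
measure(["scene","side"],["steel_pin_center"],1)
c=camera("scene");cv2.imwrite("pics/o3.png",cv2.convertScaleAbs(cv2.resize(c["img"][155:275,210:350],None,fx=5,fy=5,interpolation=cv2.INTER_CUBIC),alpha=1.9))
cv2.imwrite("pics/o4.png",cv2.convertScaleAbs(cv2.resize(c["img"][230:340,350:470],None,fx=5,fy=5,interpolation=cv2.INTER_CUBIC),alpha=1.5)); np.savez("o4.npz",**{k:c[k] for k in["fx","fy","cx","cy","k1","world_from_camera"]})
E
```

```text
time: 13.93
position: [0.4727, 0.0401, 0.1356]
tcp_rot: [-0.523, -0.43, 0.482, 0.556]
wrist_force: [0.4, 0.1, -0.3]
finger_gap: 0.0853
t 13.9333 pos [472.7  40.1 135.6] ang 80.47 tilt [-0.0858 -0.0121 -0.9962] F [ 0.4  0.1 -0.3] gap 85.3
inhinge [-106.4    4.8] NEED x y z [ -1.8 116.4 -20. ] yaw 0.47
scene steel_pin_center 0.85 [392.9 262.3] [493.3 298.   33. ]
side steel_pin_center 0.55 [225.1 149.4] [490.1 296.7  33. ]
```

View pics/o_c.png

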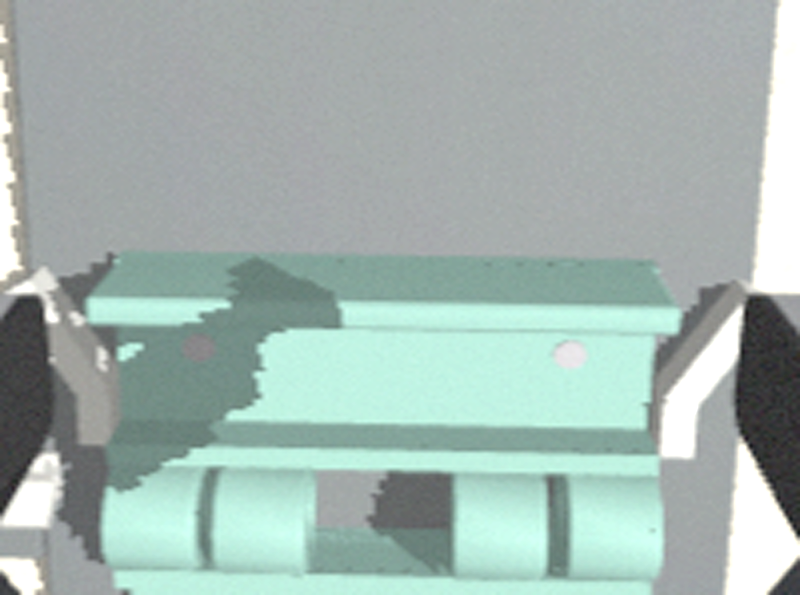

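View pics/o3.png

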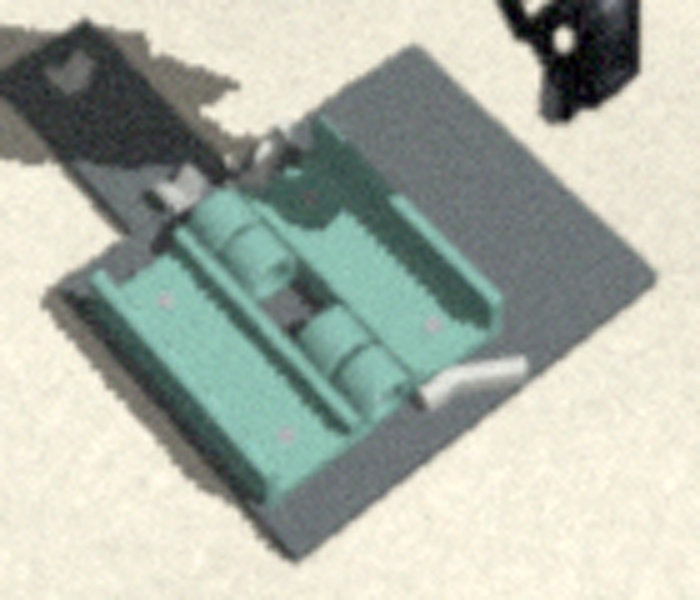

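View pics/o4.png

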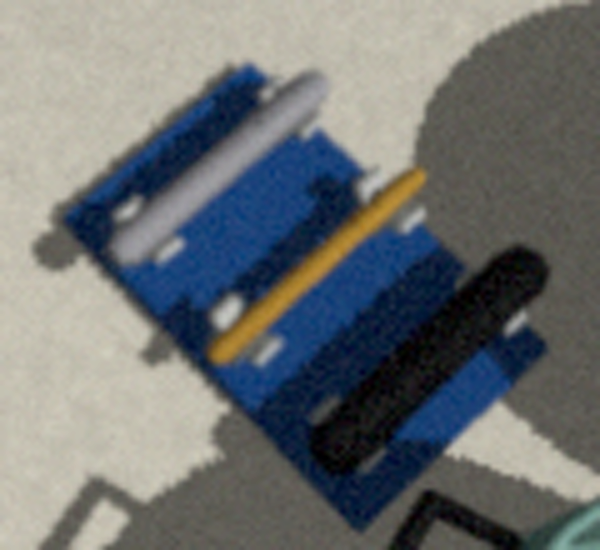

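View pics/o.png

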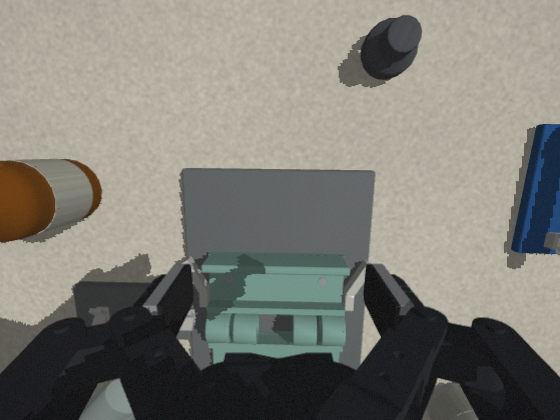

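The loose leaf is home: its knuckles (crop 215–315 and 455–548, rows 468–572) line up with the fixed pair. But the firm push left the tool tilted 5°, and rows can't command that away. I'll go beyond the fixed rim and pull gently against its outer face, which is screwed down, to bring the tool upright again.

```bash
python3 -m crank '-4 0 -20 0.5 0;0 0 -35 0 0;0 0 -38 0 0;0 0 -38 0 0;0 0 -38 0 0;0 0 -35 0 0;0 0 -15 0 0;0 0 0 0 0' ; python3 - <<'E'
from h import *
p=hf((100,0)); go(*p,8,80)
c=camera("wrist"); cv2.imwrite("pics/p.png",c["img"])
E
```

```text
time: 14.9
position: [0.6832, -0.0069, 0.0921]
tcp_rot: [-0.519, -0.418, 0.491, 0.562]
wrist_force: [-1.3, -0.2, 0.4]
finger_gap: 0.0852
t 14.9 pos [683.2  -6.9  92.1] ang 80.22 tilt [-0.1184 -0.019  -0.9928] F [-1.3 -0.2  0.4] gap 85.2
inhinge [109.1  -4.9] NEED x y z [ 8.2 84.3 -0.5] yaw 0.22
```

View pics/p.png

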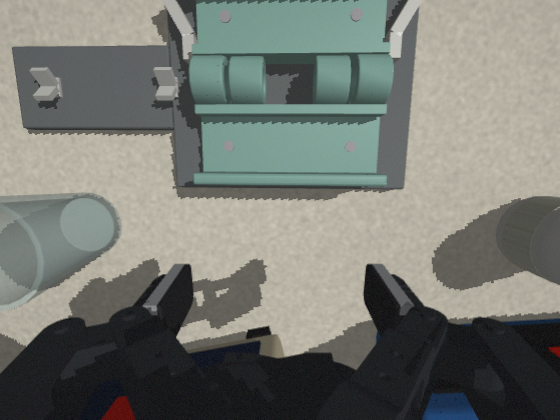

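```bash
python3 - <<'E'
from h import *
import plant
c=camera("side")
for p in [(412,272),(366,208),(365,190),(403,178),(343,165),(328,122)]:
    print(p,np.round(at(c,p,0)*1000),np.round(at(c,p,.1)*1000))
E
```

```text
(412, 272) [ 786. -240.    0.] [ 727. -288.  100.]
(366, 208) [782. -23.  -0.] [724. -95. 100.]
(365, 190) [812.  37.   0.] [750. -42. 100.]
(403, 178) [937.  41.   0.] [861. -38. 100.]
(343, 165) [801. 149.   0.] [740.  58. 100.]
(328, 122) [848. 346.  -0.] [782. 233. 100.]
```

```bash
python3 -m crank '4 28 0 0 0;4 28 0 0 0;0 20 0 0 0;0 6 0 0 0;0 0 6 0 0;0 0 6 0 0;0 0 8 0 0' ; python3 - <<'E'
from h import *
p=hf((81,0)); go(*p,10,80)
E
```

```text
time: 15.58
position: [0.6526, 0.0048, 0.0125]
tcp_rot: [-0.521, -0.421, 0.488, 0.559]
wrist_force: [43.9, -7.2, -22.1]
finger_gap: 0.0852
t 15.5833 pos [652.6   4.8  12.5] ang 80.33 tilt [-0.107  -0.0192 -0.9941] F [ 43.9  -7.2 -22.1] gap 85.2
inhinge [77.   1.3] NEED x y z [-1.2  2.2 -4.2] yaw 0.33
```

```bash
python3 -m crank '0 0 6 0 0;0 0 6 0 0;0 0 6 0 0;0 0 6 0 0' ; python3 - <<'E'
from h import *
p=hf((81,0)); go(*p,10,80)
E
```

```text
time: 15.92
position: [0.6536, 0.0026, 0.0214]
tcp_rot: [-0.537, -0.434, 0.471, 0.549]
wrist_force: [18.5, -3.0, -11.7]
finger_gap: 0.085
t 15.9167 pos [653.6   2.6  21.4] ang 79.67 tilt [-0.051  -0.0196 -0.9985] F [ 18.5  -3.  -11.7] gap 85.0
inhinge [78.3 -0.7] NEED x y z [ 1.  11.2 -3.2] yaw -0.33
```

```bash
python3 -m crank '0 3 6 0 0;0 2 6 0 0;0 2 6 0 0' ; python3 - <<'E'
from h import *
p=hf((81,0)); go(*p,10,80)
E
```

```text
time: 16.17
position: [0.6545, 0.003, 0.023]
tcp_rot: [0.547, 0.446, -0.459, -0.54]
wrist_force: [19.1, -3.0, -12.4]
finger_gap: 0.0858
t 16.1667 pos [654.5   3.   23. ] ang 79.62 tilt [-0.0072 -0.019  -0.9998] F [ 19.1  -3.  -12.4] gap 85.8
inhinge [79.2 -0.1] NEED x y z [ 0.4 13.  -1.9] yaw -0.38
```

```bash
python3 - <<'E'
from h import *
c=load("o4.npz")
for z,a,b in [(.033,(122,246),(314,86)),(.033,(220,352),(418,178)),(.033,(338,445),(528,272))]:
    A=at(c,crop(*a,350,230,5,5),z)*1000; B=at(c,crop(*b,350,230,5,5),z)*1000
    d=B-A; print(np.round(A,1),np.round(B,1),"mid",np.round((A+B)/2,1),"len",round(np.linalg.norm(d),1),"ang",round(np.degrees(np.arctan2(d[1],d[0])),1))
E
```

```text
[550.7 287.   33. ] [434.4 311.7  33. ] mid [492.6 299.3  33. ] len 118.9 ang 168.0
[563.2 342.2  33. ] [443.6 367.5  33. ] mid [503.4 354.8  33. ] len 122.2 ang 168.0
[565.3 397.7  33. ] [451.5 422.7  33. ] mid [508.4 410.2  33. ] len 116.5 ang 167.6
```

```bash
python3 -m crank '0 -3 -6 0 0;0 -35 -3 0 0;0 -38 0 0 0;0 -38 0 1 0;26 -15 22 1 0;28 0 23 0 0;28 0 23 0 0;28 0 23 0 0;28 0 23 0 0;28 0 23 0 0;28 0 23 0 0;20 0 15 0 0' ; python3 - <<'E'
from h import *
go(492,298,150,78)
E
```

```text
time: 17.17
position: [0.5338, 0.2523, 0.1683]
tcp_rot: [0.562, 0.437, -0.441, -0.546]
wrist_force: [0.5, 0.2, 1.0]
finger_gap: 0.0854
t 17.1667 pos [533.8 252.3 168.3] ang 76.76 tilt [ 0.0092 -0.0221 -0.9997] F [0.5 0.2 1. ] gap 85.4
inhinge [-83.  224.4] NEED x y z [35.3 16.8 51.4] yaw -1.24
```

```bash
python3 -m crank '18 8 26 -1 0;17 8 25 0 0;0 0 0 0 0' ; python3 - <<'E'
from h import *
go(492,298,150,78)
c=camera("wrist"); cv2.imwrite("pics/q.png",c["img"]); np.savez("q.npz",**{k:c[k] for k in["fx","fy","cx","cy","k1","world_from_camera"]})
for d in mark_of(c,"steel_pin_center")[:2]: print(d,at(c,d["point"],.033))
E
```

```text
time: 17.42
position: [0.4843, 0.3067, 0.1552]
tcp_rot: [0.555, 0.446, -0.447, -0.541]
wrist_force: [-1.1, 1.2, 0.4]
finger_gap: 0.0857
t 17.4167 pos [484.3 306.7 155.2] ang 78.38 tilt [ 0.0122 -0.0165 -0.9998] F [-1.1  1.2  0.4] gap 85.7
inhinge [-141.3  269.3] NEED x y z [-6.9  5.4 -9.2] yaw 0.38
{'point': [278.7, 216.6], 'score': 0.62} [0.49469326 0.30273499 0.033     ]
```

View pics/q.png

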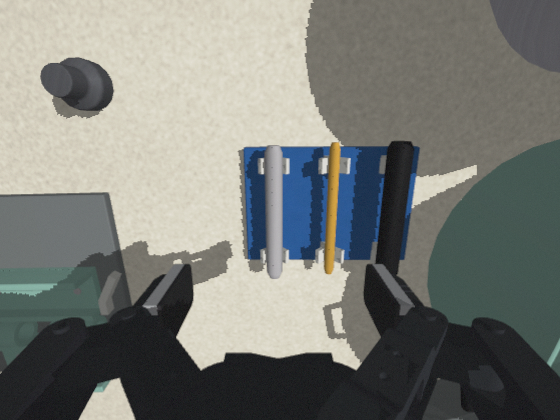

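```bash
python3 - <<'E'
from h import *
c=load("q.npz")
A=at(c,(274,146.5),.033)*1000;B=at(c,(275,277.5),.033)*1000;d=A-B
print(A,B,(A+B)/2,np.linalg.norm(d),np.degrees(np.arctan2(d[1],d[0])))
m=(A+B)/2; go(m[0],m[1],70,78)
E
```

```text
[429.73742484 311.78473732  33.        ] [558.17464298 285.86556117  33.        ] [493.95603391 298.82514925  33.        ] 131.02641983613412 168.59070233191065
t 17.5167 pos [488.7 302.5 155.7] ang 78.1 tilt [ 0.0151 -0.0192 -0.9997] F [-0.2  0.   0.4] gap 85.6
inhinge [-136.2  266. ] NEED x y z [-1.2 85.9 -4.3] yaw 0.1
```

```bash
python3 -m crank '-1 10 -2 0 0.55;0 25 -2 0 0.55;0 25 -2 0 0.55;0 20 0 0 0.55;0 0 0 0 0.55' 40; python3 - <<'E'
from h import *
go(494,298.8,20,78.5)
c=camera("wrist"); cv2.imwrite("pics/r.png",c["img"])
E
```

```text
time: 17.93
position: [0.5022, 0.292, 0.0754]
tcp_rot: [0.562, 0.445, -0.441, -0.54]
wrist_force: [-1.2, -0.6, -0.7]
finger_gap: 0.0387
t 17.9333 pos [502.2 292.   75.4] ang 77.52 tilt [ 0.0235 -0.0206 -0.9995] F [-1.2 -0.6 -0.7] gap 38.7
inhinge [-121.  258.] NEED x y z [ 5.7 55.1 11. ] yaw -0.98
```

View pics/r.png

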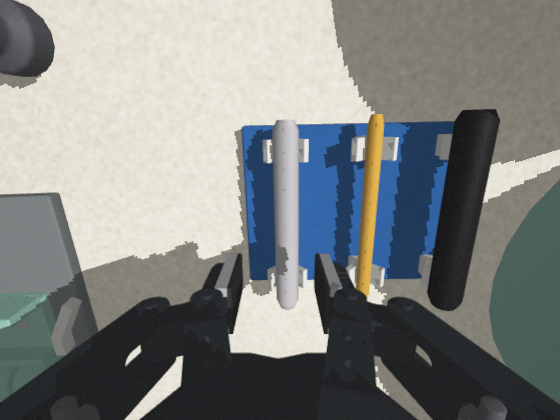

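```bash
python3 -m crank '6 8 11 -1 0.55;0 15 0 0 0.55;0 10 0 0 0.55;0 0 0 0 0.55' ; python3 - <<'E'
from h import *
go(494,298.8,20,78.5)
c=camera("wrist"); cv2.imwrite("pics/s.png",c["img"])
E
```

```text
time: 18.32
position: [0.4961, 0.3003, 0.0453]
tcp_rot: [0.559, 0.451, -0.443, -0.537]
wrist_force: [-0.5, -0.2, 0.1]
finger_gap: 0.0387
t 18.3167 pos [496.1 300.3  45.3] ang 78.39 tilt [ 0.0292 -0.0172 -0.9994] F [-0.5 -0.2  0.1] gap 38.7
inhinge [-128.5  265.1] NEED x y z [-1.6 25.3  2.5] yaw -0.11
```

View pics/s.png

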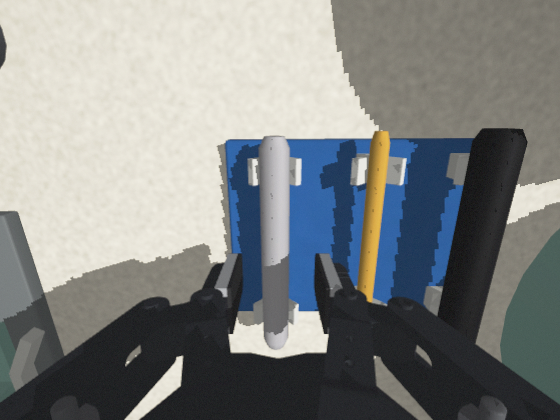

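```bash
python3 -m crank '-1 12 1 0 0.55;0 9 1 0 0.55;0 3 0 0 0.55;0 0 0 0 0.55' ; python3 - <<'E'
from h import *
go(494,298.8,20,78.5)
c=camera("side"); cv2.imwrite("pics/t.png",cv2.resize(c["img"][90:200,160:300],None,fx=5,fy=5))
E
```

```text
time: 18.7
position: [0.4961, 0.3014, 0.0243]
tcp_rot: [0.559, 0.453, -0.441, -0.536]
wrist_force: [-0.2, 0.6, 0.0]
finger_gap: 0.0382
t 18.7 pos [496.1 301.4  24.3] ang 78.44 tilt [ 0.034  -0.0142 -0.9993] F [-0.2  0.6  0. ] gap 38.2
inhinge [-128.7  266.2] NEED x y z [-2.9  4.3  1.7] yaw -0.06
```

View pics/t.png

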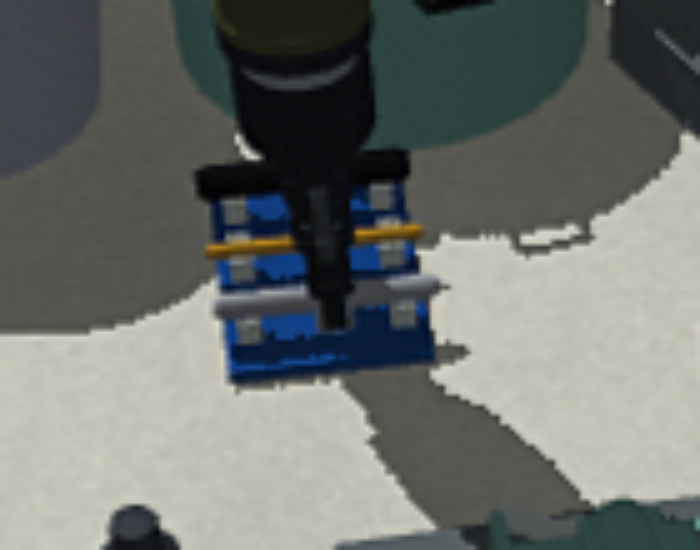

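```bash
python3 -m crank '-2 4 1 0 0.55;0 0 0 0 1;0 0 0 0 1;0 0 0 0 1;0 0 0 0 1;0 0 0 0 1' 50; python3 - <<'E'
from h import *
go(494,298.8,20,78.5)
E
```

```text
time: 19.25
position: [0.4951, 0.2984, 0.022]
tcp_rot: [0.56, 0.453, -0.441, -0.536]
wrist_force: [-0.2, -0.1, -1.6]
finger_gap: 0.0143
t 19.25 pos [495.1 298.4  22. ] ang 78.4 tilt [ 0.0353 -0.016  -0.9992] F [-0.2 -0.1 -1.6] gap 14.3
inhinge [-129.1  263. ] NEED x y z [0.2 1.9 1.3] yaw -0.1
```

```bash
python3 -m crank '0 -8 0 0 1;0 -15 0 0 1;0 -25 0 0 1;0 -30 0 0 1;0 -30 0 0 1;0 -10 0 0 1;0 0 0 0 1'; python3 - <<'E'
from h import *
p=hf((0,-142)); go(*p,130,-10)
c=camera("side"); cv2.imwrite("pics/u.png",cv2.resize(c["img"][60:200,140:320],None,fx=4,fy=4))
c=camera("wrist"); cv2.imwrite("pics/u2.png",c["img"])
E
```

```text
time: 19.83
position: [0.4887, 0.2996, 0.1447]
tcp_rot: [0.559, 0.451, -0.443, -0.536]
wrist_force: [0.4, 0.0, -3.3]
finger_gap: 0.0145
t 19.8333 pos [488.7 299.6 144.7] ang 78.48 tilt [ 0.029  -0.0184 -0.9994] F [ 0.4  0.  -3.3] gap 14.5
inhinge [-135.7  263.2] NEED x y z [-401.2   24.3 -145.7] yaw 88.48
```

View pics/u.png

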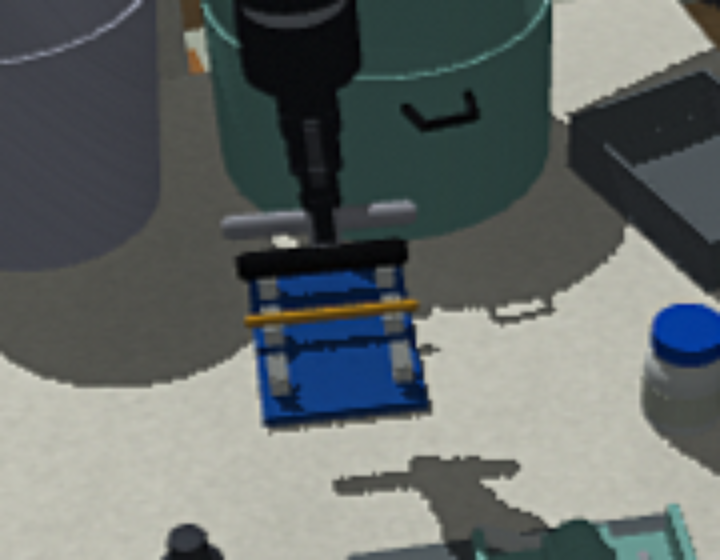

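View pics/u2.png

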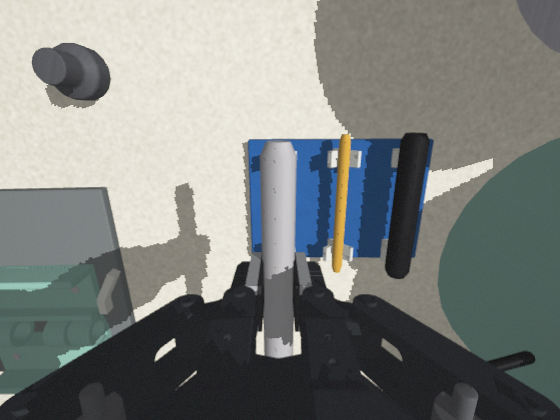

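```bash
python3 -m crank '-20 0 -7 0 1;-36 0 -13 0 1;-36 0 -13 0 1;-36 0 -13 0 1;-36 0 -13 0 1;-36 0 -13 0 1;-36 0 -13 0 1;-36 0 -13 0 1;-36 0 -13 0 1;-36 0 -13 0 1;-30 0 -10 0 1;-10 0 -4 0 1'; python3 - <<'E'
from h import *
p=hf((0,-142)); go(*p,130,-10)
E
```

```text
time: 20.93
position: [0.5384, -0.1204, 0.1273]
tcp_rot: [0.548, 0.445, -0.456, -0.542]
wrist_force: [0.1, -0.3, -2.2]
finger_gap: 0.014
t 20.9333 pos [ 538.4 -120.4  127.3] ang 79.18 tilt [-0.0067 -0.017  -0.9998] F [ 0.1 -0.3 -2.2] gap 14.0
inhinge [ -13.8 -141.8] NEED x y z [ -0.   -2.7 -13.8] yaw 89.18
```

```bash
python3 -m crank '0 -2 -3 7 1;0 -2 -3 7 1;2 0 -3 7 1;2 0 -2 7 1;2 0 0 7 1;0 0 0 7 1;0 0 0 7 1;0 0 0 7 1;0 0 0 7 1;0 0 0 7 1;0 0 0 7 1;0 0 0 7 1'; python3 - <<'E'
from h import *
p=hf((0,-142)); go(*p,100,-10)
E
```

```text
time: 21.93
position: [0.5383, -0.1253, 0.1056]
tcp_rot: [0.711, -0.057, 0.025, -0.7]
wrist_force: [0.8, 1.0, -2.8]
finger_gap: 0.0141
t 21.9333 pos [ 538.3 -125.3  105.6] ang -6.72 tilt [-0.0461 -0.0127 -0.9989] F [ 0.8  1.  -2.8] gap 14.1
inhinge [ -13.  -146.7] NEED x y z [13.5  4.9  4.1] yaw 3.28
```

```bash
sed -i 's/H=np.array(\[576.6,16.9\])/H=np.array([575.5,17.1])/' h.py; python3 -m crank '6 15 2 3 1;6 15 2 0 1;0 5 0 0 1;0 0 0 0 1'; python3 - <<'E'
from h import *
p=hf((0,-142)); go(*p,30,-10)
c=camera("side"); cv2.imwrite("pics/v.png",cv2.resize(c["img"][200:310,240:380],None,fx=5,fy=5,interpolation=cv2.INTER_CUBIC))
c=camera("scene"); cv2.imwrite("pics/v3.png",cv2.convertScaleAbs(cv2.resize(c["img"][110:230,170:310],None,fx=5,fy=5,interpolation=cv2.INTER_CUBIC),alpha=1.6))
c=camera("wrist"); cv2.imwrite("pics/v2.png",c["img"]); np.savez("v.npz",**{k:c[k] for k in["fx","fy","cx","cy","k1","world_from_camera"]})
E
```

```text
time: 22.27
position: [0.5455, -0.1219, 0.0628]
tcp_rot: [0.71, -0.082, 0.044, -0.698]
wrist_force: [0.2, -1.3, -1.6]
finger_gap: 0.0139
t 22.2667 pos [ 545.5 -121.9   62.8] ang -10.27 tilt [-0.0562 -0.0133 -0.9983] F [ 0.2 -1.3 -1.6] gap 13.9
inhinge [  -5.5 -142.1] NEED x y z [ 7.2 32.4  0.9] yaw -0.27
```

View pics/v.png

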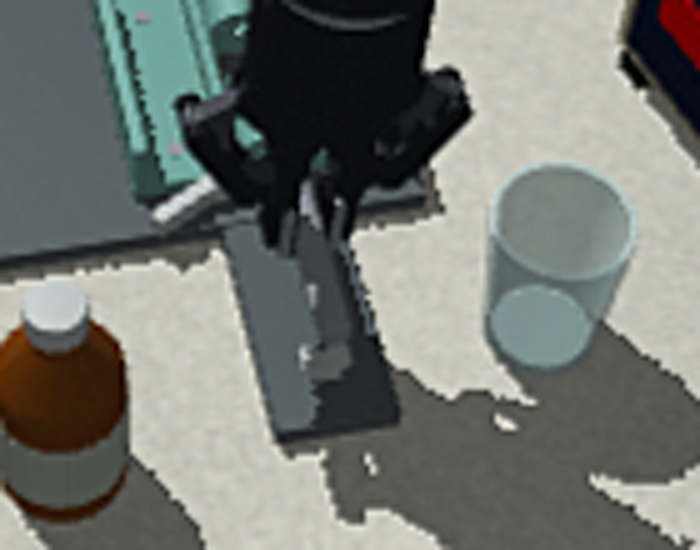

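View pics/v3.png

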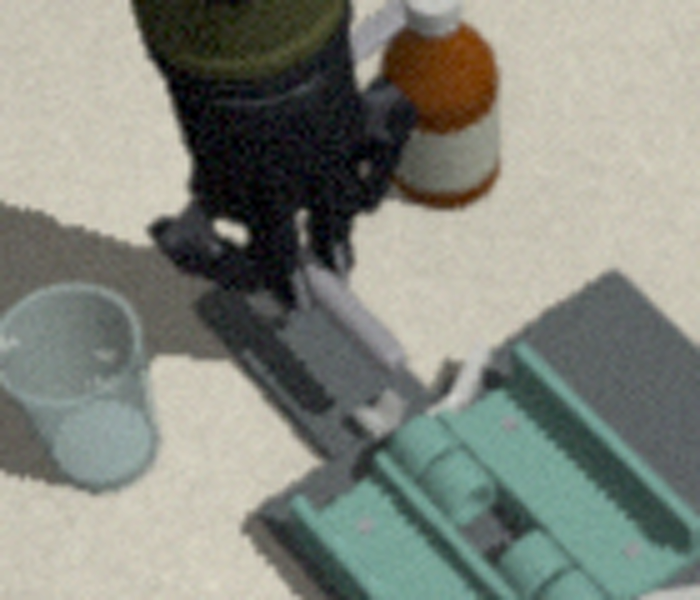

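View pics/v2.png

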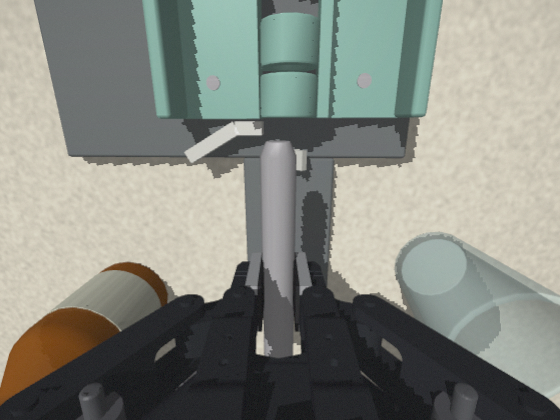

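```bash
python3 - <<'E'
from h import *
c=load("v.npz")
for nm,p,z in [("knuckle2 mid L",(260,60),.031),("R",(318,60),.031),("face L",(260.5,110),.031),("face R",(319,110),.031),("tongue L at 163",(245,190),.012),("tongue R",(332,190),.012),("pin tip",(278.5,143),.075),("pin mid",(278.5,230),.074),("pin back",(278,350),.073),("board cornerR",(404,157),.012)]:
    print(nm,np.round(inh(at(c,p,z)*1000),1))
E
```

```text
knuckle2 mid L [-16.4 -36.2]
R [ 14.8 -36.6]
face L [-16.7 -61.7]
face R [ 16.4 -61.9]
tongue L at 163 [ -30.6 -112.8]
tongue R [  28.6 -112.4]
pin tip [ -4.3 -76.6]
pin mid [  -4.5 -117.8]
pin back [  -5.1 -190.9]
board cornerR [ 73.4 -90.3]
```

Wrist view: the pin (tip at (278,143)) lies about 4 mm to −x′ of the knuckle axis (col 290), parallel to it, and its tip is at y′ −76.6 where −77 is wanted. Correcting while descending.

```bash
python3 -m crank '4 12 1 -0.3 1;2 12 0 0 1;0 10 0 0 1;0 5 0 0 1;0 0 0 0 1'; python3 - <<'E'
from h import *
p=hf((-1,-142)); go(*p,18,-10)
c=camera("wrist"); cv2.imwrite("pics/w2.png",c["img"]); np.savez("w.npz",**{k:c[k] for k in["fx","fy","cx","cy","k1","world_from_camera"]})
c=camera("side"); cv2.imwrite("pics/w.png",cv2.resize(c["img"][200:310,240:380],None,fx=5,fy=5,interpolation=cv2.INTER_CUBIC))
E
```

```text
time: 22.83
position: [0.552, -0.124, 0.0235]
tcp_rot: [0.711, -0.078, 0.045, -0.698]
wrist_force: [-0.3, 0.4, -2.4]
finger_gap: 0.0144
t 22.8333 pos [ 552.  -124.    23.5] ang -9.98 tilt [-0.0489 -0.0144 -0.9987] F [-0.3  0.4 -2.4] gap 14.4
inhinge [   1.4 -143.1] NEED x y z [-2.1  5.6  1.2] yaw 0.02
```

View pics/w2.png

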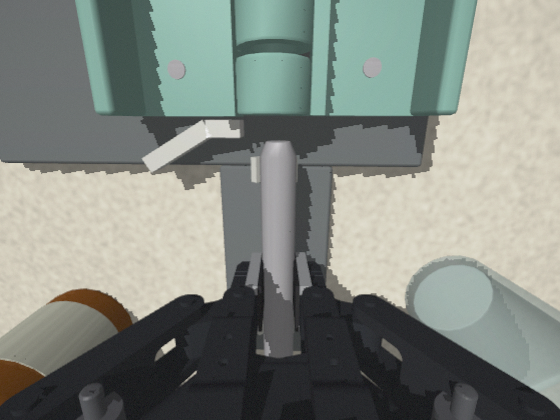

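View pics/w.png

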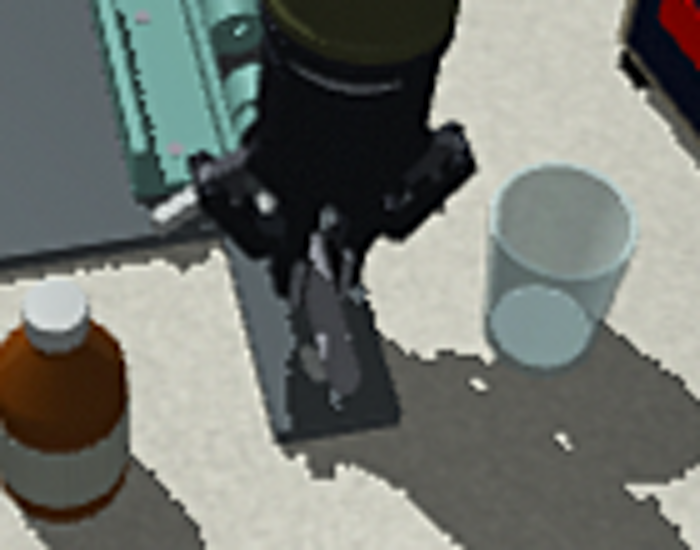

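```bash
python3 - <<'E'
from h import *
c=load("w.npz")
for nm,p,z in [("face L",(236,105),.031),("face R",(312,105),.031),("pin tip",(278.5,143),.036),("pin back",(278,350),.034),("tongue L",(221,190),.012),("tongue R",(328,190),.012)]:
    print(nm,np.round(inh(at(c,p,z)*1000),1))
E
python3 -m crank '-2 3 0 0 1;0 2 1 0 1;0 0 0 0 1'; python3 - <<'E'
from h import *
p=hf((-1,-142)); go(*p,18,-10)
E
```

```text
face L [-17.2 -61.7]
face R [ 15.8 -61.8]
pin tip [  1.6 -77.4]
pin back [   1.3 -190.3]
tongue L [ -30.8 -104.3]
tongue R [  27.  -103.6]
time: 23.18
position: [0.5507, -0.1228, 0.02]
tcp_rot: [0.711, -0.077, 0.045, -0.698]
wrist_force: [0.8, 0.0, -2.4]
finger_gap: 0.0141
t 23.1833 pos [ 550.7 -122.8   20. ] ang -9.99 tilt [-0.0466 -0.0148 -0.9988] F [ 0.8  0.  -2.4] gap 14.1
inhinge [-1.000e-01 -1.421e+02] NEED x y z [-0.8  2.1  0.2] yaw 0.01
```

```bash
python3 -m crank '-1 2 0 0 1;0 1 0 0 1;0 1 0 0 1'; python3 - <<'E'
from h import *
p=hf((-1,-142)); go(*p,18,-10)
E
```

```text
time: 23.43
position: [0.5496, -0.1226, 0.0168]
tcp_rot: [0.711, -0.077, 0.046, -0.698]
wrist_force: [-1.9, 1.0, 11.3]
finger_gap: 0.0143
t 23.4333 pos [ 549.6 -122.6   16.8] ang -9.99 tilt [-0.0456 -0.015  -0.9988] F [-1.9  1.  11.3] gap 14.3
inhinge [  -1.2 -142. ] NEED x y z [ 0.2 -1.2  0. ] yaw 0.01
```

Contact (11 N upward) at z 16.8 means the pin is seated in the saddles. Now I release, retreat and look.

```bash
python3 -m crank '0 0 0 0 0.9;0 0 0 0 0.8;0 0 0 0 0.65;0 0 0 0 0.55;0 0 0 0 0.55;0 -10 0 0 0.55;0 -20 0 0 0.55;0 -20 0 0 0.55;0 0 0 0 0.55'; python3 - <<'E'
from h import *
p=hf((-1,-142)); go(*p,90,-10)
c=camera("wrist"); cv2.imwrite("pics/x2.png",c["img"]); np.savez("x.npz",**{k:c[k] for k in["fx","fy","cx","cy","k1","world_from_camera"]})
c=camera("side"); cv2.imwrite("pics/x.png",cv2.resize(c["img"][180:310,230:380],None,fx=5,fy=4.5,interpolation=cv2.INTER_CUBIC))
E
```

```text
time: 24.18
position: [0.5527, -0.1218, 0.0702]
tcp_rot: [0.711, -0.077, 0.046, -0.698]
wrist_force: [0.7, -0.4, 0.3]
finger_gap: 0.0386
t 24.1833 pos [ 552.7 -121.8   70.2] ang -9.98 tilt [-0.045  -0.0151 -0.9989] F [ 0.7 -0.4  0.3] gap 38.6
inhinge [   1.6 -140.8] NEED x y z [ -3.5 -19.6  -1.6] yaw 0.02
```

View pics/x2.png

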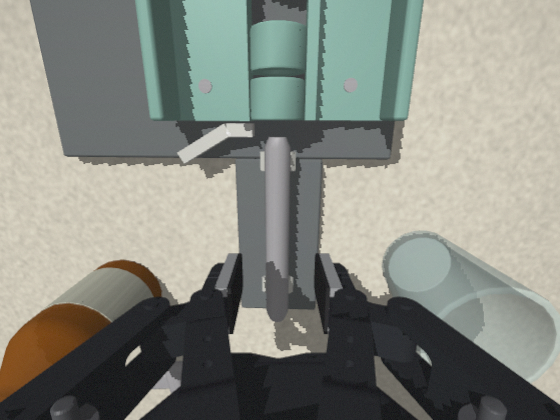

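View pics/x.png

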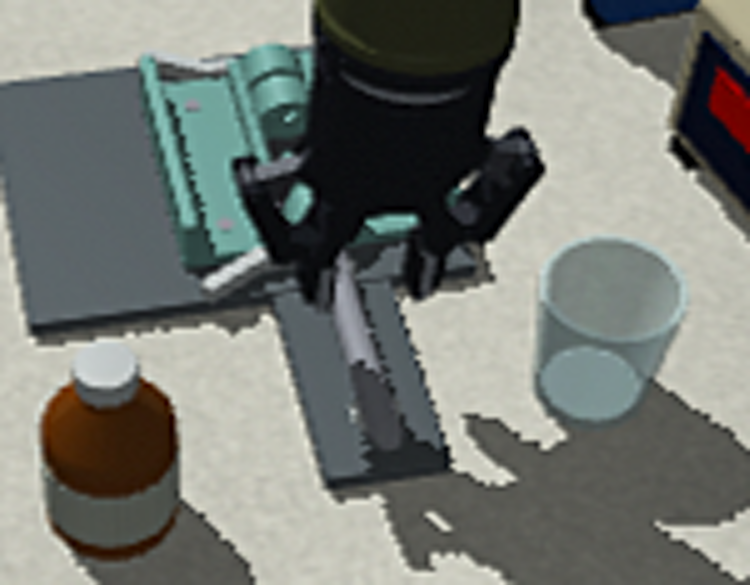

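The pin lies free in the cradle in line with the bores: pin at col 277, knuckle centre at col 277.5. Next I shut the fingers and go behind its outer end.

```bash
python3 -m crank '0 0 -20 0 1;0 0 -30 0 1;0 0 -30 0 1;0 0 -18 0 1;0 0 0 0 1'; python3 - <<'E'
from h import *
p=hf((-0.8,-238)); go(*p,28.5,-10)
E
```

```text
time: 24.7
position: [0.5331, -0.2185, 0.0676]
tcp_rot: [0.71, -0.077, 0.041, -0.698]
wrist_force: [-0.2, -1.6, 0.5]
finger_gap: 0.0003
t 24.7 pos [ 533.1 -218.5   67.6] ang -9.6 tilt [-0.0509 -0.0125 -0.9986] F [-0.2 -1.6  0.5] gap 0.3
inhinge [  -0.9 -239.4] NEED x y z [ 2.  39.   2.2] yaw 0.4
```

```bash
python3 -m crank '1 18 1 0.4 1;1 14 1 0 1;0 5 0 0 1;0 0 0 0 1'; python3 - <<'E'
from h import *
p=hf((-0.8,-218)); go(*p,28.5,-10)
c=camera("wrist"); cv2.imwrite("pics/y2.png",c["img"])
c=camera("side"); cv2.imwrite("pics/y.png",cv2.resize(c["img"][200:330,230:380],None,fx=5,fy=4.5,interpolation=cv2.INTER_CUBIC))
E
```

```text
time: 25.03
position: [0.5323, -0.2173, 0.0278]
tcp_rot: [0.71, -0.081, 0.045, -0.699]
wrist_force: [-0.0, -0.4, -0.3]
finger_gap: 0.0002
t 25.0333 pos [ 532.3 -217.3   27.8] ang -10.21 tilt [-0.0526 -0.0111 -0.9986] F [-0.  -0.4 -0.3] gap 0.2
inhinge [  -1.9 -238.3] NEED x y z [ 1.  -1.1 20.3] yaw -0.21
```

View pics/y2.png

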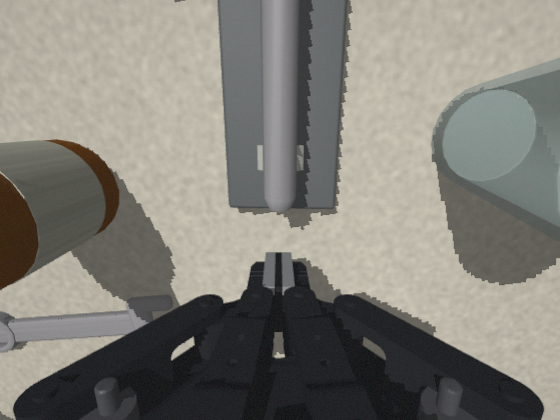

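View pics/y.png

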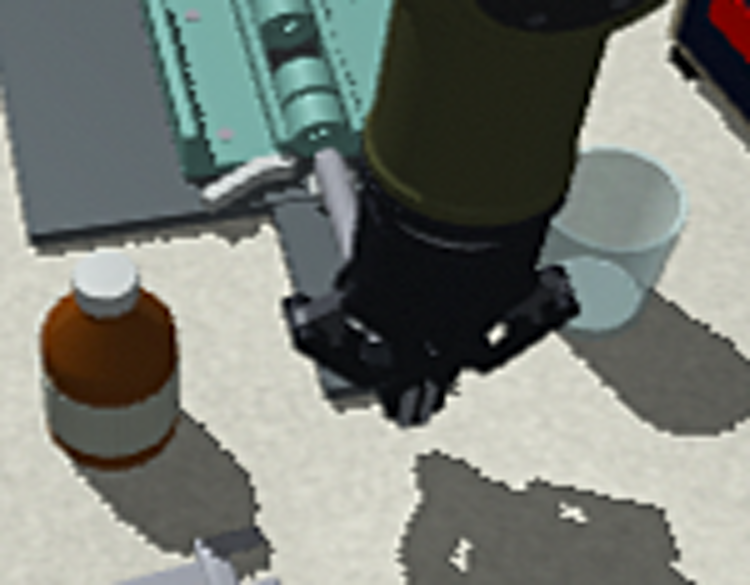

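```bash
python3 -m crank '1 -1 6 -0.2 1;0 -0.3 6 0 1;0 -0.2 6 0 1;0 -0.2 6 0 1'; python3 - <<'E'
from h import *
p=hf((-0.8,-76)); go(*p,28.5,-10)
E
```

```text
time: 25.47
position: [0.5399, -0.1922, 0.0323]
tcp_rot: [0.71, -0.078, 0.045, -0.698]
wrist_force: [0.1, -1.9, 0.8]
finger_gap: 0.0003
t 25.4667 pos [ 539.9 -192.2   32.3] ang -9.97 tilt [-0.0482 -0.0126 -0.9988] F [ 0.1 -1.9  0.8] gap 0.3
inhinge [   1.3 -212.3] NEED x y z [ -1.8   1.1 136.3] yaw 0.03
```

```bash
python3 -m crank '-1 1 -4 0 1;-1 3 0 0 1;0 0 0 0 1'; python3 - <<'E'
from h import *
p=hf((-0.8,-76)); go(*p,28.5,-10)
E
```

```text
time: 25.72
position: [0.5383, -0.1928, 0.0294]
tcp_rot: [0.71, -0.076, 0.044, -0.699]
wrist_force: [-0.6, -0.1, -0.7]
finger_gap: -0.0
t 25.7167 pos [ 538.3 -192.8   29.4] ang -9.72 tilt [-0.0459 -0.0122 -0.9989] F [-0.6 -0.1 -0.7] gap -0.0
inhinge [-2.000e-01 -2.132e+02] NEED x y z [ 1.000e-01 -1.800e+00  1.372e+02] yaw 0.28
```

```bash
python3 -m crank '0 1 5 0.2 1;0 0 6 0 1;0 0 6 0 1;0 0 6 0 1'; python3 - <<'E'
from h import *
p=hf((-0.8,-76)); go(*p,28.5,-10)
E
```

```text
time: 26.05
position: [0.5417, -0.1736, 0.0281]
tcp_rot: [0.711, -0.079, 0.048, -0.697]
wrist_force: [-1.4, -2.3, 0.8]
finger_gap: -0.0001
t 26.05 pos [ 541.7 -173.6   28.1] ang -10.28 tilt [-0.0457 -0.0163 -0.9988] F [-1.4 -2.3  0.8] gap -0.1
inhinge [  -0.2 -193.6] NEED x y z [ -1.2  -3.2 117.6] yaw -0.28
```

```bash
python3 -m crank '0 -0.5 6 -0.2 1;0 -0.3 7 0 1;0 -0.2 7 0 1;0 -0.2 7 0 1'; python3 - <<'E'
from h import *
p=hf((-0.8,-76)); go(*p,28.5,-10)
E
```

```text
time: 26.38
position: [0.5465, -0.1434, 0.0283]
tcp_rot: [0.711, -0.078, 0.046, -0.697]
wrist_force: [-1.1, -2.4, 0.1]
finger_gap: 0.0003
t 26.3833 pos [ 546.5 -143.4   28.3] ang -10.03 tilt [-0.0469 -0.0154 -0.9988] F [-1.1 -2.4  0.1] gap 0.3
inhinge [  -0.7 -163.1] NEED x y z [-0.2 -2.3 87. ] yaw -0.03
```

```bash
python3 -m crank '0 -0.2 7 0 1;0 -0.2 7 0 1;0 -0.2 7 0 1;0 -0.2 7 0 1;0 -0.2 7 0 1'; python3 - <<'E'
from h import *
p=hf((-0.8,-76)); go(*p,28.5,-10)
c=camera("side"); cv2.imwrite("pics/z.png",cv2.resize(c["img"][180:310,230:380],None,fx=5,fy=4.5,interpolation=cv2.INTER_CUBIC))
E
```

```text
time: 26.8
position: [0.5537, -0.1041, 0.0287]
tcp_rot: [0.711, -0.077, 0.045, -0.698]
wrist_force: [0.0, -1.3, -0.4]
finger_gap: -0.0002
t 26.8 pos [ 553.7 -104.1   28.7] ang -9.95 tilt [-0.046  -0.0151 -0.9988] F [ 0.  -1.3 -0.4] gap -0.2
inhinge [  -0.4 -123.1] NEED x y z [-0.4 -0.9 47.1] yaw 0.05
```

View pics/z.png

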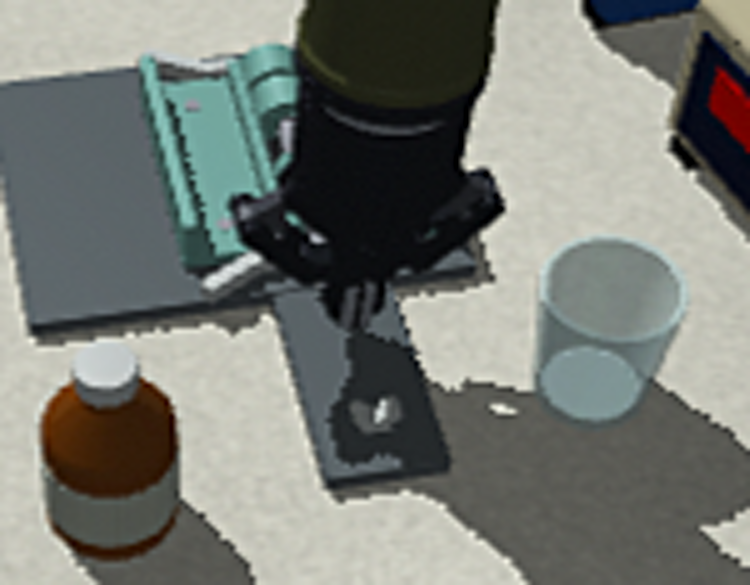

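```bash
python3 -m crank '0 -0.2 7 0 1;0 -0.2 7 0 1;0 -0.2 7 0 1;0 -0.2 7 0 1;0 -0.2 6 0 1'; python3 - <<'E'
from h import *
p=hf((-0.8,-76)); go(*p,28.5,-10)
E
```

```text
time: 27.27
position: [0.5599, -0.0654, 0.0286]
tcp_rot: [0.711, -0.077, 0.045, -0.698]
wrist_force: [0.2, -0.9, -0.6]
finger_gap: 0.0
t 27.2667 pos [559.9 -65.4  28.6] ang -9.87 tilt [-0.0469 -0.0137 -0.9988] F [ 0.2 -0.9 -0.6] gap 0.0
inhinge [ -1.1 -84. ] NEED x y z [ 0.3 -0.1  8. ] yaw 0.13
```

```bash
python3 -m crank '0 0 4 0 1;0 0 3 0 1;0 0 3 0 1;0 0 3 0 1'; python3 - <<'E'
from h import *
p=hf((-0.8,-76)); go(*p,28.5,-10)
c=camera("wrist"); cv2.imwrite("pics/za2.png",c["img"])
c=camera("side"); cv2.imwrite("pics/za.png",cv2.resize(c["img"][170:270,220:360],None,fx=5.5,fy=5.5,interpolation=cv2.INTER_CUBIC))
E
```

```text
time: 27.6
position: [0.5611, -0.0577, 0.0286]
tcp_rot: [0.714, -0.078, 0.045, -0.695]
wrist_force: [-1.4, -8.1, 2.2]
finger_gap: 0.0003
t 27.6 pos [561.1 -57.7  28.6] ang -10.07 tilt [-0.0493 -0.0222 -0.9985] F [-1.4 -8.1  2.2] gap 0.3
inhinge [ -1.2 -76.2] NEED x y z [0.4 0.1 0.2] yaw -0.07
```

View pics/za2.png

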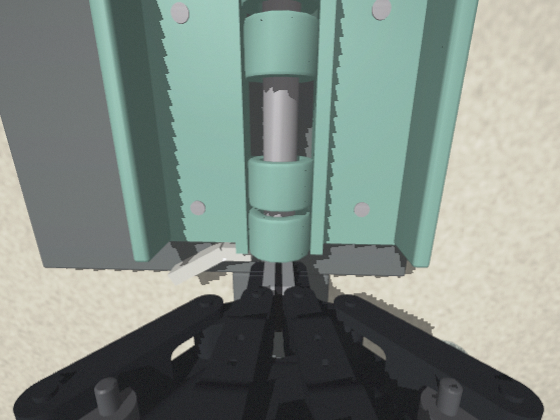

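View pics/za.png

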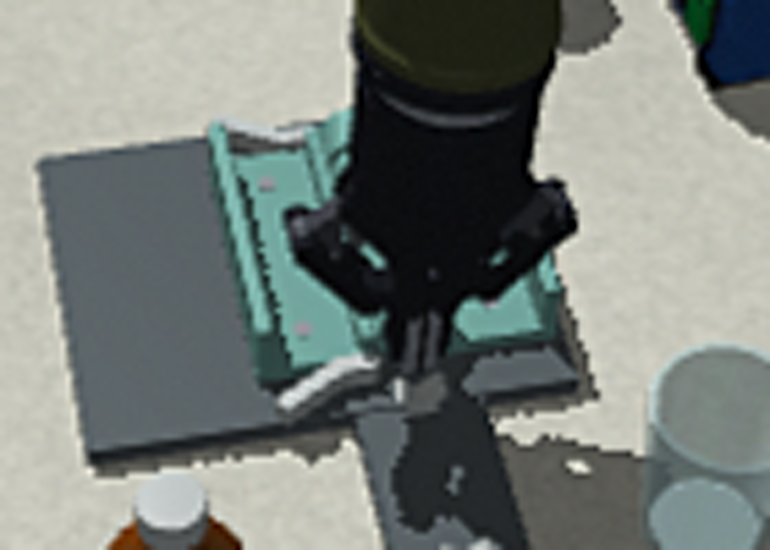

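```bash
python3 -m crank '0 0 4 0 1;0 0 4 0 1;0 0 -5 0 1;0 -5 -15 0 1;0 -20 -20 0 1;0 -35 0 0 1;0 -35 0 0 1;0 -20 0 0 1;0 0 0 0 1'; python3 - <<'E'
from h import *
p=hf((-0.8,-76)); go(*p,28.5,-10)
c=camera("wrist"); cv2.imwrite("pics/zb2.png",c["img"])
np.savez("zb.npz",**{k:c[k] for k in["fx","fy","cx","cy","k1","world_from_camera"]})
c=camera("side"); cv2.imwrite("pics/zb.png",cv2.resize(c["img"][170:270,220:360],None,fx=5.5,fy=5.5,interpolation=cv2.INTER_CUBIC))
np.savez("zs.npz",**{k:c[k] for k in["fx","fy","cx","cy","k1","world_from_camera"]})
c=camera("scene"); cv2.imwrite("pics/zb3.png",cv2.convertScaleAbs(cv2.resize(c["img"][155:275,210:350],None,fx=5,fy=5,interpolation=cv2.INTER_CUBIC),alpha=1.6))
np.savez("zc.npz",**{k:c[k] for k in["fx","fy","cx","cy","k1","world_from_camera"]})
E
```

```text
time: 28.45
position: [0.5578, -0.0951, 0.1476]
tcp_rot: [0.716, -0.084, 0.045, -0.692]
wrist_force: [1.0, 0.3, -0.7]
finger_gap: -0.0001
t 28.45 pos [557.8 -95.1 147.6] ang -10.53 tilt [-0.0581 -0.0282 -0.9979] F [ 1.   0.3 -0.7] gap -0.1
inhinge [   2.  -113.6] NEED x y z [  3.  117.6  42.1] yaw -0.53
```

View pics/zb2.png

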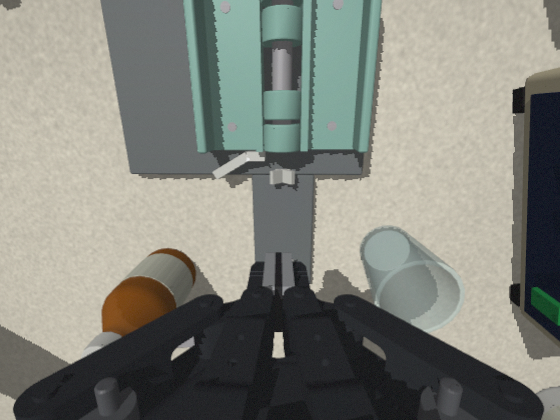

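View pics/zb.png

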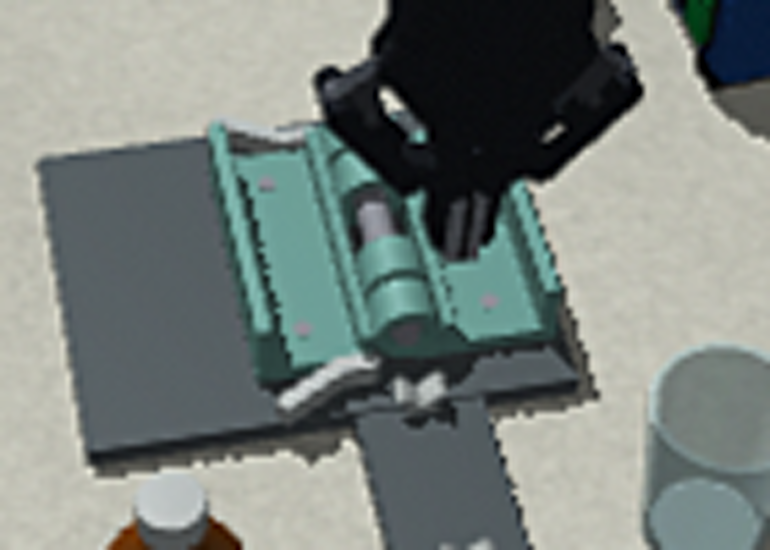

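View pics/zb3.png

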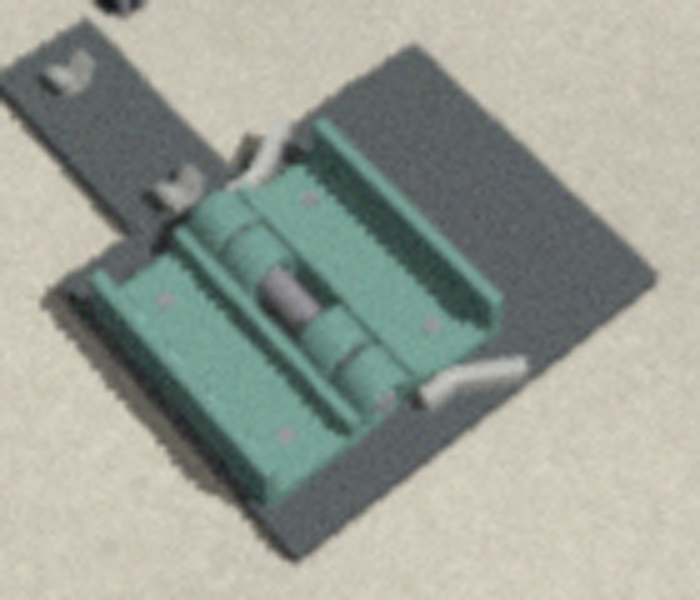

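The pin runs through all four knuckles: steel shows between them, at the exit face (scene crop 385,400) and at the entry face (side crop 405,330). For flushness, I'll look closer at the exit end from its own side.

```bash
python3 -m crank '0 0 20 -0.5 1;0 0 35 0 1;0 2 35 0 1;0 5 30 0 1;0 5 15 0 1;0 0 0 0 1'; python3 - <<'E'
from h import *
p=hf((-0.8,40)); go(*p,100,-10)
c=camera("wrist"); cv2.imwrite("pics/zd2.png",c["img"]); np.savez("zd.npz",**{k:c[k] for k in["fx","fy","cx","cy","k1","world_from_camera"]})
c=camera("side"); cv2.imwrite("pics/zd.png",cv2.convertScaleAbs(cv2.resize(c["img"][210:260,260:320],None,fx=12,fy=12,interpolation=cv2.INTER_CUBIC),alpha=1.3))
np.savez("zs.npz",**{k:c[k] for k in["fx","fy","cx","cy","k1","world_from_camera"]})
E
```

```text
time: 29.1
position: [0.5729, 0.0406, 0.1152]
tcp_rot: [0.716, -0.09, 0.035, -0.691]
wrist_force: [0.1, 0.7, 0.6]
finger_gap: -0.0003
t 29.1 pos [572.9  40.6 115.2] ang -10.3 tilt [-0.0802 -0.0282 -0.9964] F [0.1 0.7 0.6] gap -0.3
inhinge [-6.6 22.6] NEED x y z [ 6.8 14.  18. ] yaw -0.3
```

View pics/zd2.png

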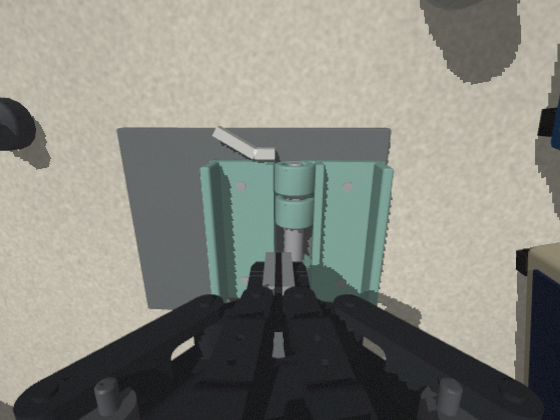

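View pics/zd.png

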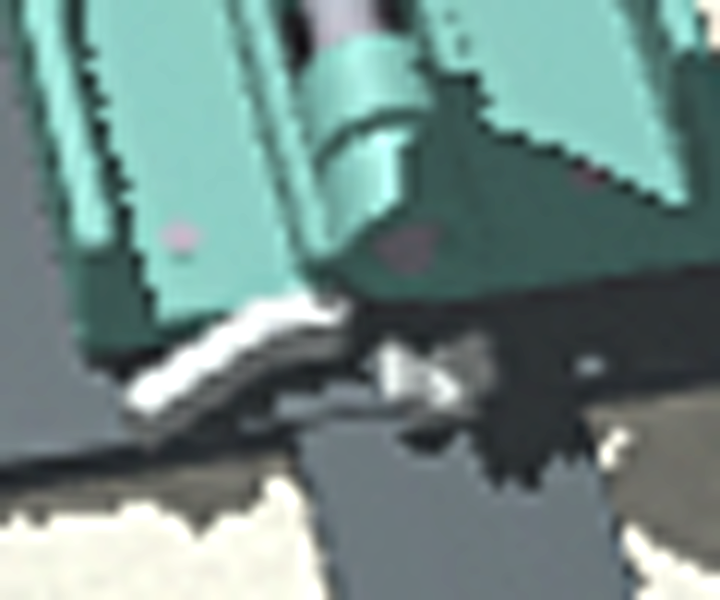

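```bash
python3 - <<'E'
from h import *
im=cv2.imread("pics/zd2.png")[140:280,230:360]
cv2.imwrite("pics/zd2c.png",cv2.convertScaleAbs(cv2.resize(im[:70],None,fx=6,fy=6,interpolation=cv2.INTER_CUBIC),alpha=1.6,beta=10))
c=load("zd.npz"); s=load("zs.npz")
from numpy.linalg import norm
def w(x,y,z): return np.r_[hf((x,y)),z]/1000
for nm,cc,P in [("exit face ctr",c,(0,65,28)),("exit end bore bottom",c,(0,65,19.5)),("exit face top",c,(0,65,45)),("exit +3",c,(0,68,28)),("exit -3",c,(0,62,28))]:
    q=pix(cc,w(*P)); print(nm,np.round(q,1),"crop",np.round(((q[0]-230+.5)*6,(q[1]-140+.5)*6),0))
for nm,cc,P in [("entry face ctr",s,(0,-65,28)),("entry -3",s,(0,-68,28)),("entry +3",s,(0,-62,28)),("face top",s,(0,-65,45)),("face bottom",s,(0,-65,13)),("face L",s,(-16,-65,29)),("face R",s,(16,-65,29))]:
    q=pix(cc,w(*P)); print(nm,np.round(q,1),"crop",np.round(((q[0]-260+.5)*12,(q[1]-210+.5)*12),0))
E
```

```text
exit face ctr [295.3 161.7] crop [395. 133.]
exit end bore bottom [295.5 160. ] crop [396. 123.]
exit face top [294.9 165.4] crop [392. 155.]
exit +3 [295.4 157.8] crop [395. 110.]
exit -3 [295.3 165.5] crop [395. 156.]
entry face ctr [294.9 230.7] crop [425. 254.]
entry -3 [295.2 231.6] crop [428. 265.]
entry +3 [294.6 229.7] crop [421. 243.]
face top [295.2 226.3] crop [429. 202.]
face bottom [294.6 234.4] crop [421. 299.]
face L [288.6 231.3] crop [349. 262.]
face R [301.2 229.5] crop [501. 240.]
```

View pics/zd2c.png

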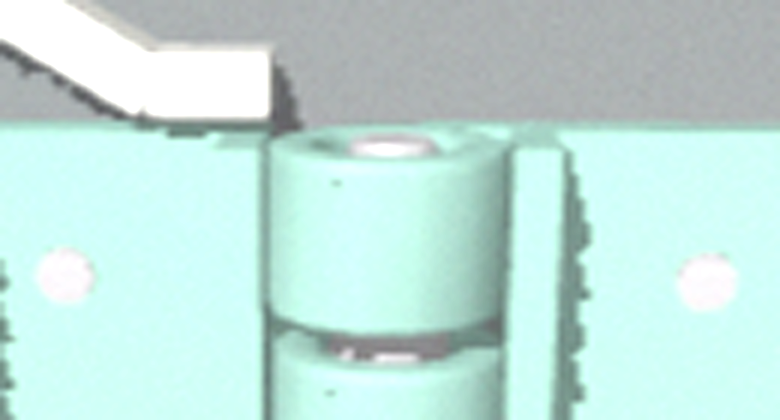

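```bash
python3 - <<'E'
import cv2
im=cv2.imread("pics/zd2.png")[152:180,268:322]
cv2.imwrite("pics/zd2d.png",cv2.convertScaleAbs(cv2.resize(im,None,fx=14,fy=14,interpolation=cv2.INTER_NEAREST),alpha=1.3,beta=0))
E
```

```text
(no output)
```

View pics/zd2d.png

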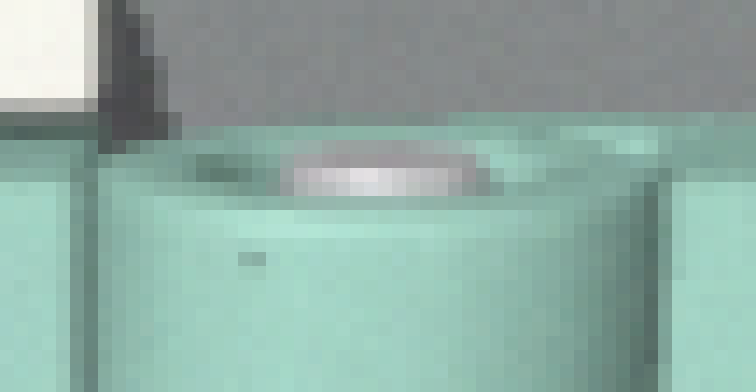

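Exit face zoomed: the pin's end disc plus about 2 px of lit taper fill the bore at the face plane. That matches a flush pin within about 1 mm, and on the entry side the fingertip reached the knuckle face (8 N, TCP at −76). The gripper is clear, so I hand in.

```bash
python3 - <<'E'
from h import *
c=camera("scene"); cv2.imwrite("pics/end.png",c["img"])
print(read_state()["time"], read_state()["wrist_force"]); print(job_done())
E
```

```text
29.25 [ 0.37781249 -0.94190876  0.18603897]
the job is handed in; nothing more can be done
None
```

View pics/end.png

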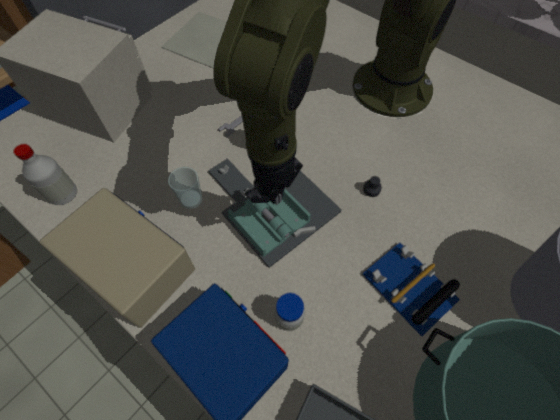

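I slid the loose leaf home, laid the steel pin in the cradle and let go of it. I then pushed it through all four knuckles until the fingertip met the knuckle face. The job was handed in at 29.3 s.

**What went wrong on the way:**
- **Leaf:** the first push stopped because the knuckles were about 4 mm out of line. I drew the leaf back along the board, then pushed it home squarely.
- **Tilt:** the push left the tool tilted about 5°, growing to 7° as I moved on. I straightened it by pulling against the outer face of the fixed leaf's rim, with up to 44 N showing on the wrist.

**Last checks:**
- **Pin:** steel shows between the knuckles and at both end faces. The exit end looks flush to about 1 mm. I judged the entry end from the fingertip contact and a coarse side view, not a close-up.
- **Surroundings:** the brass pin and black rod are still in the rack. The beaker, jar and boss look unmoved in the last picture. The bottle is hidden by the arm there, but it looked unmoved shortly before. The robot ended clear of everything.
- **Not measured:** I did not measure the objects' positions again at the end. I also did not read the force during the firmest leaf push.

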